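Put away the lathe tooling

ROBOT

A 6-joint arm with a two-finger parallel gripper is mounted at the origin on the work surface. World frame = base frame: x ahead of the robot, y to its left, z up, the work surface at z = 0. Lengths are in m, angles in rad, forces in N, time in s.
With the tool pointing down it reaches from about 0.375 to 0.9 m from the base axis. Payload 3.1 kg.
Tool frame: the origin (TCP) lies midway between the tips of the shut fingers; the grasp point (between the pads) lies 19 mm behind it (manip.hold_point_z is the distance from the TCP to the grasp point, in m); x points along the fingers, y is the direction in which the jaws open and shut, and the axes are right-handed (so a half turn about x gives the same grasp; the last joint's range is limited). The gripper opens to 85 mm and grips with 20 to 120 N. Pads are 22 mm wide; open, the fingers measure 114 mm over their backs; the gripper's body (76 mm by 85 mm) begins 54 mm behind the grasp point. The pads swing forward as they close: fully open they stand 13 mm farther back than shut.
Start: joints at [0.971, 0.527, 1.433, -0, 1.181, -0.178], TCP at [0.256, 0.57, 0.231] pointing down, gripper open.
Joint ranges: [-3.08, 3.08], [-0.75, 2.2], [0.22, 2.44], [-1.43, 4.57], [0, 2.65], [-2.85, 2.85]. Speed limits (rad/s): [2.79, 2.79, 3.14, 3.14, 3.14, 3.14].

INTERFACE

Orientations are given as a unit quaternion [x, y, z, w].
In Python, from station import manip, snapshot gives the robot as it stands.
- The arm moves only by the shell command python3 -m crank 'ROWS' [FORCE]. ROWS is JSON, a list of rows, each a list of 5 numbers: the finger opening in m, from 0 to 0.0854, then the shift along the tool's x, y, z in m, then the turn about the tool's x in rad. In form: [[grip, tx, ty, tz, yaw], ...]. A call has 1 to 5 rows; each row shifts and turns the commanded pose from where the row before left it, along the tool's axes as they then stand; what a row does not reach is not made up. A row lasts 1/10 s, in which the tool goes at most 50 mm and 8.59 degrees, less where a joint would pass 70% of its speed; a pose out of reach is approached as far as the arm can. A call is refused whole if a number of a shift passes 0.05 or a number of a turn 0.15, either way. A call with a gripper value outside its range is refused whole. The fingers move at their own pace and stop on an object; FORCE is the grip in N (left out, the last holds). Time passes only in rows, so rows that do not move let the fingers close. It gives the time, the measured TCP pose, the force and the opening at its end, in the units of the state.
- manip.sense(): the state, without advancing time (a new reading comes with each control period).
- snapshot(name): name is "scene" or "top"; returns a dict with "image" (420x560x3 uint8, blue, green, red), "range_z" (420x560 float32, m along the optical axis (not along the pixel's ray), 0 where there is no reading), "vertical_fov" (degrees; the focal length in pixels is half the picture's height over the tangent of half this angle, whatever the lens; pixels are square), "cx", "cy" (the principal point, pixels), "extrinsics" (4x4, takes a point from world to camera coordinates). Camera axes: x right, y up, looking along -z (the intrinsics and any distortion apply to the point x, -y, -z); pixel columns grow to the right and rows downward; lengths in m; the calibration is good to about 2 mm. A picture is of the moment at which its call begins.
- manip.sign_off(): hands the job in, once; it reports no verdict.
The state is a dict: "t": time; "q": joint angles; "qd": joint speeds; "tau": joint torques, N m; "tcp_pos": TCP position; "tool_rot": TCP orientation; "force": force on the tool from outside, world axes, zero at the start; "ft_torque": the same for the moment, N m; "finger_gap": opening from 0.0 (shut) to 1.0 (fully open).
Only numpy, scipy, OpenCV 4.12 (cv2) and the standard library are available. Lean on these libraries where they do the work, as an engineer would, in place of code of your own. Each camera call takes 0.05 s, during which the arm holds its last target.

TASK

Clear the bench after the lathe job: put both brass bushes in the blue tray and both steel gears in the red tray, each set down flat on the tray floor beside its mate (as they sit now, not stacked or leaning), and lower the arbor with the orange grip through both bores of the two-plate stand until its flange lies flush on the upper plate. Set things down gently rather than dropping them, let go of everything, and leave the jar and the mug where they are.

Things in the scene. Friction and masses are not known exactly. Their poses are not given: they have to be found in the camera images.
- bush_a_center (a point): First of two alike brass bushes: solid brass-yellow stepped bush standing on its flange: flange 40 mm diameter and 10 mm high, above it a 30 mm diameter body up to 38 mm total height, dark bore mark on top; about 0.16 kg. This point is at its centre, 19 mm above its underside; z points up. Loose on the bench. 
- bush_b_center (a point): Second of two alike brass bushes: solid brass-yellow stepped bush standing on its flange: flange 40 mm diameter and 10 mm high, above it a 30 mm diameter body up to 38 mm total height, dark bore mark on top; about 0.16 kg. This point is at its centre, 19 mm above its underside; z points up. Loose on the bench. 
- gear_a_center (a point): First of two alike steel gears: steel-grey toothed gear lying flat: 44 mm diameter over the teeth, 28 mm thick, dark bore mark on top; about 0.2 kg. This point is at its centre, 14 mm above its underside; z points up. Loose on the bench. 
- gear_b_center (a point): Second of two alike steel gears: steel-grey toothed gear lying flat: 44 mm diameter over the teeth, 28 mm thick, dark bore mark on top; about 0.2 kg. This point is at its centre, 14 mm above its underside; z points up. Loose on the bench. 
- arbor_center (a point): Loose steel arbor standing upright on its foot, 92 mm tall, about 0.22 kg. From the foot up: shank 20 mm diameter, 52 mm long (foot bevelled over 3 mm to 17 mm diameter); flange 38 mm diameter, 6 mm thick; orange grip 24 mm diameter, 34 mm long. Point on its axis half-way up, 46 mm above the foot (flange's underside 6 mm, middle of the grip 29 mm above this point); z up along the axis.
- tray_blue: Blue low open tray fixed to the bench, 108 x 164 mm outside (along its own x and y), 14 mm high, walls and floor 4 mm thick, so the inside is 100 x 156 mm with its floor 4 mm above the bench. Origin under the centre, at bench height; z up, long side along y. Home of the two brass bushes.
- tray_red: Red low open tray fixed to the bench, 108 x 164 mm outside (along its own x and y), 14 mm high, walls and floor 4 mm thick, so the inside is 100 x 156 mm with its floor 4 mm above the bench. Origin under the centre, at bench height; z up, long side along y. Home of the two steel gears.
- stand: Stand fixed to the bench: dark base 100 x 100 x 8 mm, above it two plates (lower black, upper pale metal) 90 x 90 x 8 mm on four corner posts, tops 26 and 60 mm above the bench, each with a 25 mm through bore in its middle, mouth bevelled, the bores in line. Origin on the bores' vertical axis at bench height; z up. Arbor home: flange on the upper plate, foot 8 mm above the bench.
- jar_center (a point): Bystander: small amber jar with black cap, 54 mm diameter, 62 mm tall, loose. Point at its centre, 31 mm up. Not to be moved.
- mug_center (a point): Bystander: white mug, about 76 mm diameter, 82 mm tall, with a handle, loose. Point on its axis, 41 mm up. Not to be moved.

How it is judged:
At the end, for the whole second after the job is handed in: Bushes in the blue tray, gears in the red: centres within 40 mm (short way) and 68 mm (long way) of its middle, flat on its floor (4 mm, 0.12 rad). Arbor within 5 mm of the bores' axis in x and y, tilt under 0.06 rad, flange within 3 mm of the upper plate. All released and at rest (x of bush_a_center in the frame of tray_blue between -0.04 and 0.04 m and y of bush_a_center in the frame of tray_blue between -0.068 and 0.068 m and z of bush_a_center in the frame of tray_blue between 0.019 and 0.027 m and angle between each of bush_a_center, bush_b_center, gear_a_center, gear_b_center's own z axis and vertical below 0.12 rad and x of bush_b_center in the frame of tray_blue between -0.04 and 0.04 m and y of bush_b_center in the frame of tray_blue between -0.068 and 0.068 m and z of bush_b_center in the frame of tray_blue between 0.019 and 0.027 m and x of gear_a_center in the frame of tray_red between -0.04 and 0.04 m and y of gear_a_center in the frame of tray_red between -0.068 and 0.068 m and z of gear_a_center in the frame of tray_red between 0.014 and 0.022 m and x of gear_b_center in the frame of tray_red between -0.04 and 0.04 m and y of gear_b_center in the frame of tray_red between -0.068 and 0.068 m and z of gear_b_center in the frame of tray_red between 0.014 and 0.022 m and x of arbor_center in the frame of stand between -0.005 and 0.005 m and y of arbor_center in the frame of stand between -0.005 and 0.005 m and z of arbor_center in the frame of stand between 0.051 and 0.057 m and angle between arbor_center's own z axis and vertical below 0.06 rad and linear speed of each of bush_a, bush_b, gear_a, gear_b, arbor below 0.02 m/s and contact force between the fingers and bush_a below 0.1 N and contact force between the fingers and bush_b below 0.1 N and contact force between the fingers and gear_a below 0.1 N and contact force between the fingers and gear_b below 0.1 N and contact force between the fingers and arbor below 0.1 N); the robot touches nothing.
It fails at once if the jar is shifted by more than 20 mm or tipped (distance of jar_center from where it was at the start of the episode above 0.02 m or angle between jar_center's own z axis and vertical above 0.3 rad).
It fails at once if the mug is shifted by more than 20 mm or tipped (distance of mug_center from where it was at the start of the episode above 0.02 m or angle between mug_center's own z axis and vertical above 0.3 rad).
It fails at once if a bush, gear or the arbor is dropped or thrown (over 0.8 m/s out of the fingers, as after a fall of over 30 mm) ((linear speed of bush_a above 0.8 m/s and contact force between the fingers and bush_a below 0.1 N) or (linear speed of bush_b above 0.8 m/s and contact force between the fingers and bush_b below 0.1 N) or (linear speed of gear_a above 0.8 m/s and contact force between the fingers and gear_a below 0.1 N) or (linear speed of gear_b above 0.8 m/s and contact force between the fingers and gear_b below 0.1 N) or (linear speed of arbor above 0.8 m/s and contact force between the fingers and arbor below 0.1 N)).
It also fails if it takes over 120 s, if anything falls off the work surface, if the arm or the gripper's body presses on something with over 40 N, if the wrist force passes 120 N, or if a joint passes its speed limit or range.

## Working session

There is one attempt and no reset: what is moved stays moved. The work goes in short steps, Python scripts to look and compute and a shell command to move; the robot and the scene stay as the last step left them, time stands still between calls to the robot, and variables do not carry over. Pictures are saved under pics/ and viewed, and the job is handed in when it is done.

```bash
ls; mkdir -p pics; python3 - <<'E'
from station import manip, snapshot
import cv2,numpy as np
print(manip.sense()); print(manip.hold_point_z)
for n in("scene","top"):
    s=snapshot(n); cv2.imwrite(f"pics/{n}0.png",s["image"]); np.savez(f"pics/{n}0.npz",**s)
    print(n,s["vertical_fov"],s["cx"],s["cy"],s["extrinsics"],[k for k in s])
E
```

```text
pics
{'t': 0.0, 'q': array([ 9.70475472e-01,  5.28455464e-01,  1.43391778e+00,  1.60292812e-05,
        1.18141790e+00, -1.78489966e-01]), 'qd': array([-0.00070627,  0.00084453, -0.00216426,  0.00049406, -0.00141278,
        0.00126047]), 'tau': array([-7.64507536e-05, -4.42349017e+01, -1.78027457e+01, -2.34283743e-04,
        8.36425490e-03, -3.24975690e-05]), 'tcp_pos': array([0.25543981, 0.5696186 , 0.23033529]), 'tool_rot': array([ 0.14732136,  0.69173613, -0.14875557,  0.69113626]), 'force': array([-0.24427617, -0.10749871, -0.08873515]), 'ft_torque': array([-0.05115434, -0.02992911,  0.03983794]), 'finger_gap': 1.0032726864631512}
0.0187
scene 52.288726546085954 276.97316328633525 209.89061606061279 [[-0.3754425   0.9267997  -0.00923259  0.20191671]
 [-0.66413108 -0.26206153  0.70018117  0.35068644]
 [ 0.64650819  0.26900942  0.71390552 -1.32420473]
 [ 0.          0.          0.          1.        ]] ['image', 'range_z', 'vertical_fov', 'cx', 'cy', 'extrinsics']
top 42.38547687089214 277.4031838519551 206.6160976763841 [[-0.07706954 -0.99701455 -0.00471978  0.03784425]
 [ 0.9760868  -0.0764152   0.20350743 -0.57039687]
 [-0.20326053  0.01107731  0.97906203 -1.18151364]
 [ 0.          0.          0.          1.        ]] ['image', 'range_z', 'vertical_fov', 'cx', 'cy', 'extrinsics']
```

View pics/top0.png

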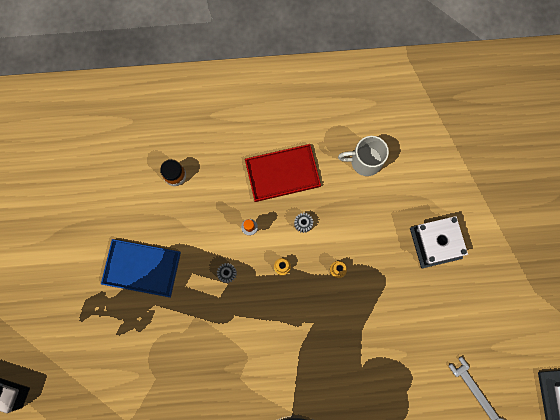

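View pics/scene0.png

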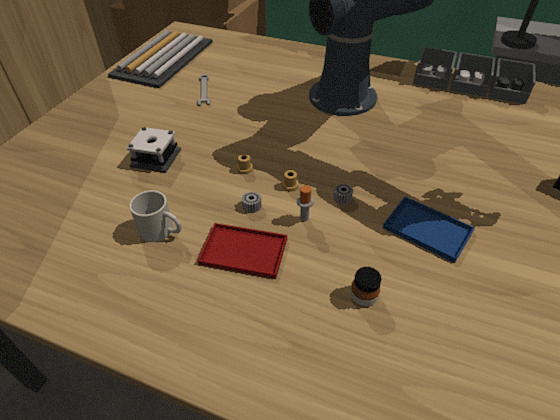

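```bash
cat > h.py <<'E'
import numpy as np,cv2
from scipy.spatial.transform import Rotation as Rn
def cam(s):
    f=210/np.tan(np.radians(float(s["vertical_fov"]))/2); return f,float(s["cx"]),float(s["cy"]),np.array(s["extrinsics"])
def ray(s,u,v,z):
    "world point at height z on pixel ray"
    f,cx,cy,E=cam(s); d=np.array([(u-cx)/f,-(v-cy)/f,-1.]); R=E[:3,:3]; c=-R.T@E[:3,3]; w=R.T@d
    return c+w*(z-c[2])/w[2]
def cloud(s):
    f,cx,cy,E=cam(s); v,u=np.mgrid[:420,:560]; d=s["range_z"]
    p=np.stack([(u-cx)/f*d,-(v-cy)/f*d,-d],-1); R=E[:3,:3]
    return (p-E[:3,3])@R
def proj(s,p):
    f,cx,cy,E=cam(s); q=E[:3,:3]@np.array(p)+E[:3,3]; return cx+f*q[0]/-q[2], cy-f*q[1]/-q[2]
E
python3 - <<'E'
from h import *
for n in("top","scene"):
    s=np.load(f"pics/{n}0.npz"); P=cloud(s)
    print(n,"tcp px",proj(s,[.256,.57,.23]))
    for (u,v) in [(200,220),(60,200),(450,330),(250,130),(100,120),(330,120),(500,300),(300,200)]:
        print(u,v,P[v,u].round(4))
s=np.load("pics/top0.npz")
im=s["image"]
cv2.imwrite("pics/c1.png",cv2.resize(im[190:300,90:290],None,fx=4,fy=4,interpolation=cv2.INTER_CUBIC))
cv2.imwrite("pics/c2.png",cv2.resize(im[130:290,270:480],None,fx=3.75,fy=3.75,interpolation=cv2.INTER_CUBIC))
s=np.load("pics/scene0.npz");im=s["image"]
cv2.imwrite("pics/c3.png",cv2.resize(im[120:320,110:380],None,fx=2.9,fy=2.9,interpolation=cv2.INTER_CUBIC))
E
```

```text
top tcp px (np.float64(-20.562260323528847), np.float64(378.1022723917972))
200 220 [0.5654 0.1796 0.0012]
60 200 [ 0.6418  0.5155 -0.0031]
450 330 [ 0.2653 -0.3795 -0.0024]
250 130 [ 0.7836  0.0456 -0.004 ]
100 120 [0.8366 0.415  0.0026]
330 120 [ 0.7935 -0.1546 -0.0025]
500 300 [ 0.3236 -0.5033  0.0006]
300 200 [ 0.5956 -0.0626  0.0009]
scene tcp px (np.float64(598.3919007349677), np.float64(112.06695267748412))
200 220 [ 0.6237 -0.1517  0.0016]
60 200 [ 6.872e-01 -4.939e-01 -4.000e-04]
450 330 [6.954e-01 3.986e-01 3.000e-04]
250 130 [ 0.2665 -0.1917  0.0009]
100 120 [ 0.377  -0.6227 -0.0015]
330 120 [0.139  0.0032 0.0019]
500 300 [0.5974 0.4786 0.0019]
300 200 [0.5414 0.0552 0.0635]
```

View pics/c1.png

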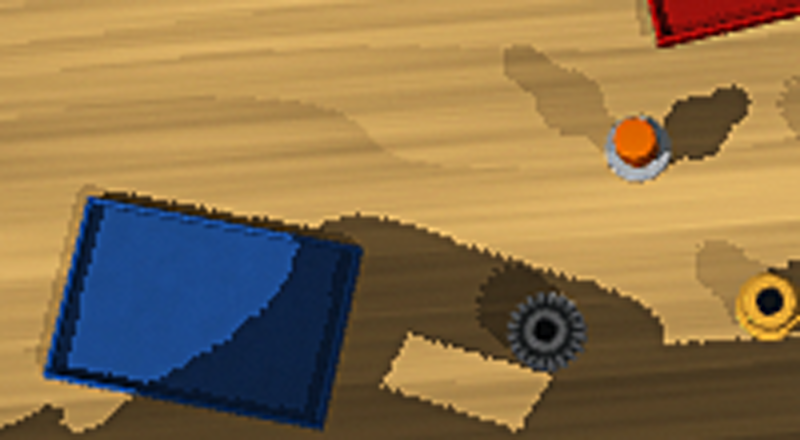

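View pics/c2.png

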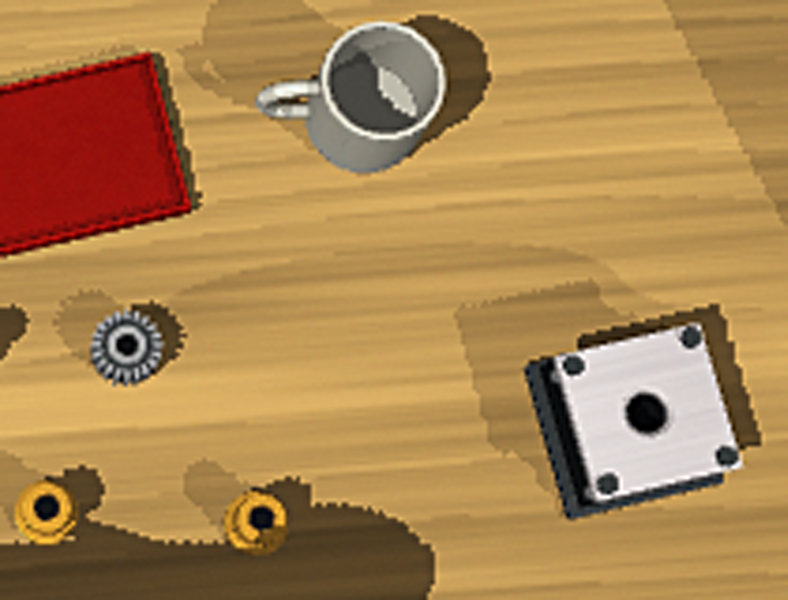

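View pics/c3.png

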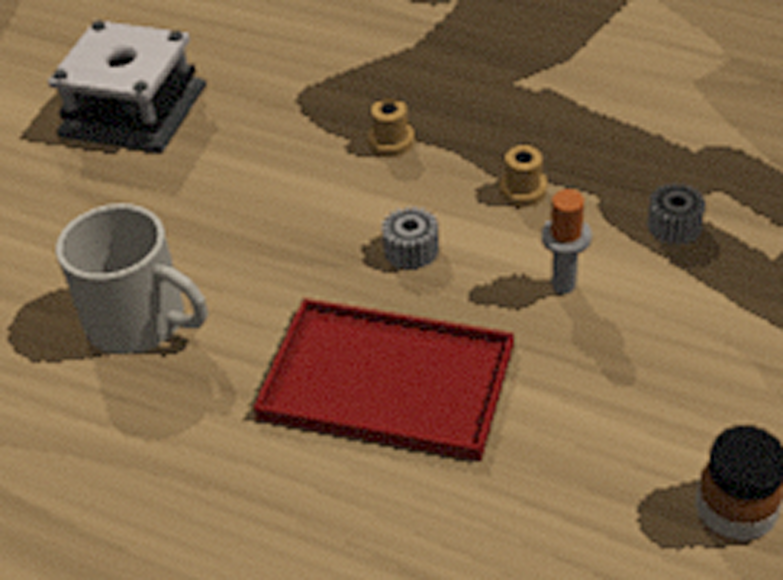

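```bash
python3 - <<'E'
from h import *
T=np.load("pics/top0.npz");S=np.load("pics/scene0.npz")
a=lambda x,y:(90+(x+.5)/4-.5,190+(y+.5)/4-.5)
b=lambda x,y:(270+(x+.5)/3.75-.5,130+(y+.5)/3.75-.5)
c=lambda x,y:(110+(x+.5)/2.9-.5,120+(y+.5)/2.9-.5)
L=[("bushL",a(770,300),c(523,157),.038),("bushR",b(262,518),c(389,107),.038),("gearL",a(545,330),c(677,200),.028),("gearR",b(127,345),c(411,226),.028),("arbor",a(634,140),c(568,199),.092),("stand",b(647,413),c(123,56),.06),("mug",b(384,80),c(112,235),.082)]
for n,t,s,z in L: print(n,ray(T,*t,z).round(4),ray(S,*s,z).round(4))
for q in [(90,198),(360,245),(324,428),(46,375)]: print("blue",ray(T,*a(*q),.014).round(4))
for q in [(306,303),(513,336),(482,457),(256,412)]: print("red S",ray(S,*c(*q),.014).round(4))
PT=cloud(T)
# range based tops
for n,t,s,z in L:
    u,v=np.round(t).astype(int); w=PT[v-12:v+13,u-12:u+13].reshape(-1,3); m=abs(w[:,2]-z)<.004
    print(n,m.sum(),w[m].mean(0).round(4),((w[m].max(0)+w[m].min(0))/2).round(4))
for n,lo,hi in [("top",0,0)]:
    im=T["image"].astype(int)
    for nm,k,o in [("blue",0,(2,)),("red",2,(0,))]:
        m=(im[...,k]-im[...,1]>25)&(im[...,k]-im[...,o[0]]>25)&(np.arange(420)[:,None]>100)
        m=m.astype(np.uint8); nn,lab,st,ce=cv2.connectedComponentsWithStats(m); i=1+st[1:,4].argmax()
        pts=np.argwhere(lab==i)[:,::-1].astype(np.float32)
        r=cv2.boxPoints(cv2.minAreaRect(pts)); W=np.array([ray(T,*p,.014) for p in r])
        # metric rect
        hull=cv2.convexHull(pts)[:,0]; Wm=np.array([ray(T,*p,.014)[:2] for p in hull],np.float32)
        print(nm,st[i],cv2.minAreaRect(Wm))
print("rim",)
E
```

```text
bushL [ 0.4405 -0.0071  0.038 ] [ 0.4415 -0.0053  0.038 ]
bushR [ 0.4233 -0.1366  0.038 ] [ 0.4224 -0.1351  0.038 ]
gearL [0.4344 0.1227 0.028 ] [0.4347 0.1237 0.028 ]
gearR [ 0.5376 -0.0648  0.028 ] [ 0.5398 -0.0616  0.028 ]
arbor [0.5292 0.0616 0.092 ] [0.5319 0.0632 0.092 ]
stand [ 0.4662 -0.3711  0.06  ] [ 0.4673 -0.3676  0.06  ]
mug [ 0.6798 -0.2326  0.082 ] [ 0.6771 -0.2317  0.082 ]
blue [0.5335 0.386  0.014 ]
blue [0.4934 0.2289 0.014 ]
blue [0.3895 0.2538 0.014 ]
blue [0.4321 0.4129 0.014 ]
red S [ 0.632  -0.1073  0.014 ]
red S [0.6053 0.0495 0.014 ]
red S [0.7134 0.069  0.014 ]
red S [ 0.7363 -0.0914  0.014 ]
bushL 120 [ 0.44   -0.0066  0.038 ] [ 0.4397 -0.0067  0.0379]
bushR 126 [ 0.4235 -0.136   0.0377] [ 0.4229 -0.1357  0.0379]
gearL 239 [0.4344 0.1223 0.0279] [0.4347 0.1222 0.028 ]
gearR 237 [ 0.5378 -0.0645  0.0277] [ 0.5373 -0.064   0.028 ]
arbor 81 [0.5302 0.0613 0.0921] [0.531  0.0616 0.0919]
stand 482 [ 0.4655 -0.3712  0.0599] [ 0.4657 -0.371   0.06  ]
mug 40 [ 0.6807 -0.2347  0.0817] [ 0.6797 -0.2329  0.0818]
blue [ 101  239   79   58 2941] ((0.46179693937301636, 0.3213898837566376), (0.16485504806041718, 0.10693464428186417), 75.1041259765625)
red [     0    101    560    319 142977] ((0.47551611065864563, -0.0015315413475036621), (1.383277416229248, 0.7448689341545105), 85.46626281738281)
rim
```

```bash
cat > plan.py <<'E'
import sys; from h import *; from station import manip
s=manip.sense(); R=Rn.from_quat(s["tool_rot"]).as_matrix(); p=s["tcp_pos"]
def main(x,y,z,ang=None):
    t=np.array([x,y,z])-p
    print("t",round(float(s["t"]),2),"tcp",p.round(4),"gap",round(float(s["finger_gap"])*.0854,4),"F",np.round(s["force"],1),"q",np.round(s["q"],2))
    cur=np.degrees(np.arctan2(R[1,1],R[0,1])); print("tool-y heading",cur.round(2),"tilt",np.degrees(np.arccos(min(1,-R[2,0]))).round(2))
    yaw=0
    if ang is not None:
        d=(cur-ang+90)%180-90   # rot about tool x(down): positive reduces heading
        yaw=np.radians(d); print("yaw needed",yaw.round(4))
    R2=R@Rn.from_euler('x',yaw).as_matrix()
    print("shift now-axes",(R.T@t).round(4)," after-yaw axes",(R2.T@t).round(4))
main(*map(float,sys.argv[1:]))
E
python3 plan.py .4345 .1227 .2 -15
```

```text
t 0.1 tcp [0.2555 0.5697 0.2304] gap 0.0856 F [ 0.1  0.8 -0.2] q [ 0.97  0.53  1.43 -0.    1.18 -0.18]
tool-y heading 65.83 tilt 0.11
yaw needed 1.4108
shift now-axes [ 0.031  -0.3344  0.3464]  after-yaw axes [0.031  0.2886 0.3854]
```

```bash
python3 -m crank '[[0.0854,0,0,0,0.139],[0.0854,0,0,0,0.139],[0.0854,0,0,0,0.139],[0.0854,0,0,0,0.139],[0.0854,0,0,0,0.139]]' 40
python3 -m crank '[[0.0854,0,0,0,0.139],[0.0854,0,0,0,0.139],[0.0854,0,0,0,0]]'; python3 plan.py .4345 .1227 .12 10
```

```text
t: 0.6
tcp_pos: [0.2556, 0.5699, 0.2307]
tool_rot: [0.376, 0.599, -0.377, 0.599]
force: [-1.0, -0.2, 1.0]
finger_gap: 0.997
t: 0.9
tcp_pos: [0.2556, 0.5699, 0.2308]
tool_rot: [0.454, 0.542, -0.455, 0.542]
force: [1.2, 0.3, -0.0]
finger_gap: 1.006
t 0.9 tcp [0.2556 0.5699 0.2308] gap 0.0859 F [ 1.2  0.3 -0. ] q [ 0.97  0.53  1.43 -0.    1.18  0.79]
tool-y heading 10.09 tilt 0.07
yaw needed 0.0016
shift now-axes [0.1111 0.0978 0.4715]  after-yaw axes [0.1111 0.0986 0.4713]
```

```bash
python3 -m crank '[[0.0854,0.009,0.008,0.039,0],[0.0854,0.009,0.008,0.039,0],[0.0854,0.009,0.008,0.039,0],[0.0854,0.009,0.008,0.039,0],[0.0854,0.009,0.008,0.039,0]]'
python3 -m crank '[[0.07,0.009,0.008,0.039,0],[0.07,0.009,0.008,0.039,0],[0.07,0.009,0.008,0.039,0],[0.07,0.009,0.008,0.039,0],[0.07,0.009,0.008,0.039,0]]'
python3 -m crank '[[0.07,0.011,0.010,0.04,0],[0.07,0.011,0.008,0.04,0],[0.07,0,0,0,0]]'; python3 plan.py .4345 .1227 .12 10;  python3 plan.py .4345 .1227 .004 10
python3 - <<'E'
from station import manip, snapshot
import cv2,numpy as np
for n in("scene","top"):
    s=snapshot(n); np.savez(f"pics/{n}1.npz",**s); i=s["image"]
    cv2.imwrite(f"pics/{n}1.png",i)
E
```

```text
t: 1.4
tcp_pos: [0.3296, 0.3838, 0.186]
tool_rot: [0.453, 0.543, -0.453, 0.543]
force: [0.6, 0.0, 0.4]
finger_gap: 1.001
t: 1.9
tcp_pos: [0.4034, 0.1988, 0.141]
tool_rot: [0.453, 0.543, -0.453, 0.543]
force: [1.1, 0.1, -0.7]
finger_gap: 0.817
t: 2.2
tcp_pos: [0.437, 0.1209, 0.1184]
tool_rot: [0.455, 0.541, -0.455, 0.542]
force: [-1.0, 1.3, 0.6]
finger_gap: 0.817
t 2.2 tcp [0.437  0.1209 0.1184] gap 0.0698 F [-1.   1.3  0.6] q [ 0.02  0.5   1.96 -0.    0.68 -0.15]
tool-y heading 9.91 tilt 0.06
yaw needed -0.0016
shift now-axes [-0.0016 -0.0021 -0.0022]  after-yaw axes [-0.0016 -0.0021 -0.0022]
t 2.2 tcp [0.437  0.1209 0.1184] gap 0.0698 F [-1.   1.3  0.6] q [ 0.02  0.5   1.96 -0.    0.68 -0.15]
tool-y heading 9.91 tilt 0.06
yaw needed -0.0016
shift now-axes [ 0.1144 -0.0022 -0.0023]  after-yaw axes [ 0.1144 -0.0022 -0.0023]
```

View pics/top1.png

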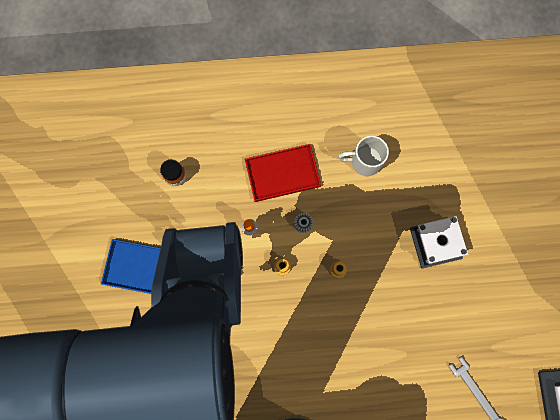

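View pics/scene1.png

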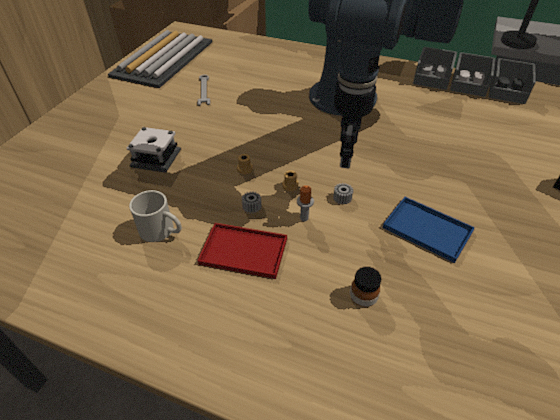

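```bash
python3 -m crank '[[0.07,0.025,-0.001,-0.001,0],[0.07,0.025,-0.001,-0.001,0],[0.07,0.025,0,0,0],[0.07,0.025,0,0,0],[0.07,0.01,0,0,0]]'
python3 plan.py .4345 .1227 .004 10
python3 - <<'E'
from station import manip, snapshot
from h import *
s=snapshot("scene"); np.savez("pics/s2.npz",**s)
u,v=map(int,proj(s,[.4345,.1227,.02])); print(u,v)
cv2.imwrite("pics/s2.png",cv2.resize(s["image"][v-60:v+40,u-60:u+60],None,fx=6,fy=6,interpolation=cv2.INTER_CUBIC))
E
```

```text
t: 2.8
tcp_pos: [0.4308, 0.1277, 0.008]
tool_rot: [0.452, 0.544, -0.454, 0.542]
force: [0.2, 0.3, -0.5]
finger_gap: 0.822
t 2.8 tcp [0.4308 0.1277 0.008 ] gap 0.0702 F [ 0.2  0.3 -0.5] q [ 0.04  0.73  2.02  0.    0.39 -0.14]
tool-y heading 10.3 tilt 0.16
yaw needed 0.0053
shift now-axes [0.004  0.0028 0.0055]  after-yaw axes [0.004  0.0028 0.0055]
342 191
```

View pics/s2.png

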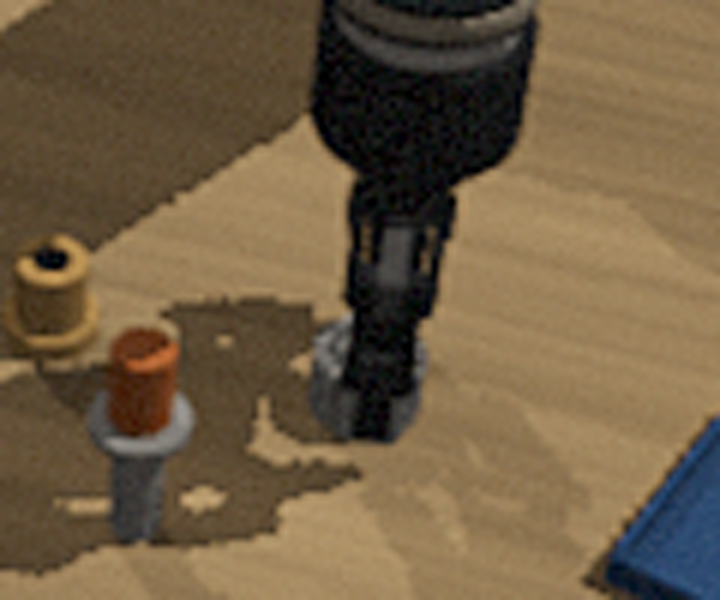

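```bash
python3 -m crank '[[0.07,0,0,0,0]]'; python3 plan.py .4345 .1227 .004 10;python3 -m crank '[[0.07,0,0,0,0]]'; python3 plan.py .4345 .1227 .004 10
```

```text
t: 2.95
tcp_pos: [0.4318, 0.1271, 0.0094]
tool_rot: [0.453, 0.543, -0.454, 0.542]
force: [-0.4, 0.4, 0.9]
finger_gap: 0.817
t 2.95 tcp [0.4318 0.1271 0.0094] gap 0.0698 F [-0.4  0.4  0.9] q [ 0.04  0.73  2.02  0.    0.39 -0.14]
tool-y heading 10.21 tilt 0.06
yaw needed 0.0037
shift now-axes [0.0054 0.0019 0.0048]  after-yaw axes [0.0054 0.0019 0.0048]
t: 3.05
tcp_pos: [0.4327, 0.1268, 0.0102]
tool_rot: [0.454, 0.542, -0.453, 0.543]
force: [0.4, 0.2, -0.4]
finger_gap: 0.82
t 3.05 tcp [0.4327 0.1268 0.0102] gap 0.07 F [ 0.4  0.2 -0.4] q [ 0.04  0.73  2.02  0.    0.39 -0.14]
tool-y heading 10.16 tilt 0.08
yaw needed 0.0028
shift now-axes [0.0062 0.0011 0.0043]  after-yaw axes [0.0062 0.0011 0.0043]
```

```bash
python3 -m crank '[[0.07,0.003,0.001,0.004,0],[0.07,0.003,0,0,0],[0.07,0,0,0,0],[0.07,0,0,0,0]]'; python3 plan.py .4345 .1227 .004 10;python3 -m crank '[[0.03,0,0,0,0],[0.03,0,0,0,0],[0.03,0,0,0,0],[0.03,0,0,0,0],[0.03,0,0,0,0]]' 50; python3 plan.py .4345 .1227 .004 10
```

```text
t: 3.45
tcp_pos: [0.434, 0.1223, 0.0035]
tool_rot: [0.454, 0.542, -0.454, 0.542]
force: [0.2, -0.3, 0.2]
finger_gap: 0.818
t 3.45 tcp [0.434  0.1223 0.0035] gap 0.0699 F [ 0.2 -0.3  0.2] q [ 0.03  0.75  2.02  0.    0.38 -0.15]
tool-y heading 10.06 tilt 0.01
yaw needed 0.0011
shift now-axes [-0.0005  0.0005 -0.0003]  after-yaw axes [-0.0005  0.0005 -0.0003]
t: 3.95
tcp_pos: [0.4343, 0.1225, 0.0037]
tool_rot: [0.454, 0.542, -0.454, 0.542]
force: [-0.5, -0.7, 6.0]
finger_gap: 0.499
t 3.95 tcp [0.4343 0.1225 0.0037] gap 0.0426 F [-0.5 -0.7  6. ] q [ 0.03  0.74  2.02 -0.    0.38 -0.15]
tool-y heading 10.08 tilt 0.06
yaw needed 0.0014
shift now-axes [-0.0003  0.0002 -0.0002]  after-yaw axes [-0.0003  0.0002 -0.0002]
```

```bash
python3 -m crank '[[0.03,-0.02,0,0,0],[0.03,-0.03,0,0,0],[0.03,-0.04,0,0,0],[0.03,-0.03,0,0,0]]'; 
python3 - <<'E'
from h import *
for n in("top","scene"):
    S=np.load(f"pics/{n}0.npz")
    im=S["image"].astype(int)
    for nm,k,o,tc in [("blue",0,2,(.462,.321)),("red",2,0,(.671,-.02))]:
        P=cloud(S); near=np.hypot(P[...,0]-tc[0],P[...,1]-tc[1])<.13
        m=((im[...,k]>2*im[...,1])|((im[...,k]>1.4*im[...,1])&(nm=="blue")))&(im[...,k]>1.5*im[...,o])&near&(P[...,2]<.02)
        m=m.astype(np.uint8); nn,lab,st,ce=cv2.connectedComponentsWithStats(m); i=1+st[1:,4].argmax()
        pts=np.argwhere(lab==i)[:,::-1]
        hull=cv2.convexHull(pts.astype(np.float32))[:,0]; Wm=np.array([ray(S,*p,.014)[:2] for p in hull],np.float32)
        print(n,nm,st[i],cv2.minAreaRect(Wm))
E
python3 plan.py .665 .014 .14 10
```

```text
t: 4.35
tcp_pos: [0.4335, 0.1225, 0.1246]
tool_rot: [0.454, 0.542, -0.454, 0.542]
force: [-0.0, 0.1, -1.7]
finger_gap: 0.5
top blue [ 101  239   79   58 3271] ((0.46186065673828125, 0.3208431601524353), (0.1658356487751007, 0.10738936066627502), 75.07788848876953)
top red [ 245  144   76   58 2999] ((0.6643791198730469, -0.02520868182182312), (0.11018599569797516, 0.1639319807291031), 8.93453598022461)
scene blue [ 383  197   91   65 2780] ((0.47008949518203735, 0.32326167821884155), (0.16231153905391693, 0.1168469488620758), 74.91187286376953)
scene red [ 198  223   89   56 3425] ((0.6727156043052673, -0.021957777440547943), (0.11596529185771942, 0.16504107415676117), 8.925743103027344)
t 4.35 tcp [0.4335 0.1225 0.1246] gap 0.0427 F [-0.   0.1 -1.7] q [ 0.03  0.48  1.96  0.    0.7  -0.15]
tool-y heading 10.09 tilt 0.03
yaw needed 0.0016
shift now-axes [-0.0156  0.2089  0.1474]  after-yaw axes [-0.0156  0.2091  0.1471]
```

```bash
python3 plan.py .660 .012 .15 9
```

```text
t 4.35 tcp [0.4335 0.1225 0.1246] gap 0.0427 F [-0.   0.1 -1.7] q [ 0.03  0.48  1.96  0.    0.7  -0.15]
tool-y heading 10.09 tilt 0.03
yaw needed 0.019
shift now-axes [-0.0256  0.2036  0.1485]  after-yaw axes [-0.0256  0.2064  0.1446]
```

```bash
python3 -m crank '[[0.03,-0.01,0.025,0.018,0.019],[0.03,-0.01,0.034,0.024,0],[0.03,-0.005,0.034,0.024,0],[0.03,0,0.034,0.024,0],[0.03,0,0.034,0.024,0]]'
python3 -m crank '[[0.03,0,0.028,0.02,0],[0.03,0,0.016,0.011,0],[0.03,0,0,0,0],[0.03,0,0,0,0]]'
python3 plan.py .660 .012 .03 9
```

```text
t: 4.85
tcp_pos: [0.6116, 0.035, 0.1478]
tool_rot: [0.459, 0.538, -0.46, 0.537]
force: [0.3, 1.1, -2.0]
finger_gap: 0.494
t: 5.25
tcp_pos: [0.6578, 0.0121, 0.1468]
tool_rot: [0.459, 0.539, -0.46, 0.536]
force: [-0.7, -0.3, -3.1]
finger_gap: 0.496
t 5.25 tcp [0.6578 0.0121 0.1468] gap 0.0423 F [-0.7 -0.3 -3.1] q [-0.15  0.67  1.42  0.    1.06 -0.31]
tool-y heading 8.97 tilt 0.24
yaw needed -0.0005
shift now-axes [0.1168 0.0027 0.0006]  after-yaw axes [0.1168 0.0027 0.0006]
```

```bash
python3 -m crank '[[0.03,0.025,0.001,0,0],[0.03,0.03,0.001,0,0],[0.03,0.03,0,0,0],[0.03,0.02,0,0,0],[0.03,0.005,0,0,0]]'
python3 -m crank '[[0.03,0,0,0,0],[0.03,0,0,0,0]]'
python3 plan.py .660 .012 .008 9
```

```text
t: 5.75
tcp_pos: [0.6571, 0.0136, 0.0352]
tool_rot: [0.457, 0.541, -0.461, 0.535]
force: [-0.9, -0.3, -2.3]
finger_gap: 0.496
t: 5.95
tcp_pos: [0.6617, 0.0125, 0.0394]
tool_rot: [0.459, 0.537, -0.459, 0.538]
force: [0.4, -0.3, -2.6]
finger_gap: 0.5
t 5.95 tcp [0.6617 0.0125 0.0394] gap 0.0427 F [ 0.4 -0.3 -2.6] q [-0.15  0.82  1.46  0.    0.86 -0.31]
tool-y heading 9.03 tilt 0.08
yaw needed 0.0004
shift now-axes [ 0.0314 -0.0018  0.0002]  after-yaw axes [ 0.0314 -0.0018  0.0002]
```

```bash
python3 -m crank '[[0.03,0.012,-0.001,0,0],[0.03,0.012,0,0,0],[0.03,0,0,0,0],[0.03,0,0,0,0]]'
python3 plan.py .660 .012 .008 9
cat > look.py <<'E'
import sys; from h import *; from station import snapshot
n,x,y,z,w,name=sys.argv[1],*map(float,sys.argv[2:6]),sys.argv[6]
s=snapshot(n); np.savez(f"pics/{name}.npz",**s); u,v=map(int,proj(s,[x,y,z])); w=int(w)
x0=max(0,u-w);y0=max(0,v-int(w*.75)); c=s["image"][y0:v+int(w*.75),x0:u+w]; k=700/c.shape[1]
print("off",x0,y0,"scale",k); cv2.imwrite(f"pics/{name}.png",cv2.resize(c,None,fx=k,fy=k,interpolation=cv2.INTER_CUBIC))
E
python3 look.py scene .665 0 .02 70 s3
```

```text
t: 6.35
tcp_pos: [0.6598, 0.012, 0.0136]
tool_rot: [0.459, 0.538, -0.46, 0.537]
force: [0.0, 0.7, -2.9]
finger_gap: 0.495
t 6.35 tcp [0.6598 0.012  0.0136] gap 0.0422 F [ 0.   0.7 -2.9] q [-0.15  0.85  1.47 -0.    0.82 -0.31]
tool-y heading 8.99 tilt 0.09
yaw needed -0.0001
shift now-axes [0.0056 0.0002 0.0001]  after-yaw axes [0.0056 0.0002 0.0001]
off 183 195 scale 5.0
```

View pics/s3.png

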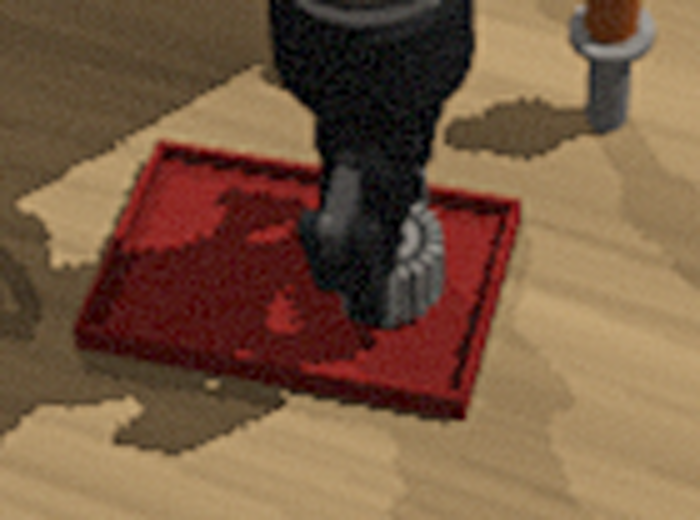

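```bash
python3 -m crank '[[0.03,0.003,0,0,0],[0.03,0.0025,0,0,0],[0.03,0,0,0,0],[0.03,0,0,0,0]]'
python3 plan.py .660 .012 .008 9
python3 -m crank '[[0.056,0,0,0,0],[0.056,0,0,0,0],[0.056,0,0,0,0],[0.056,0,0,0,0]]'
python3 plan.py .660 .012 .008 9
```

```text
t: 6.8
tcp_pos: [0.6603, 0.012, 0.0088]
tool_rot: [0.459, 0.538, -0.459, 0.538]
force: [0.4, -0.2, -2.2]
finger_gap: 0.497
t 6.8 tcp [0.6603 0.012  0.0088] gap 0.0425 F [ 0.4 -0.2 -2.2] q [-0.15  0.86  1.47  0.    0.81 -0.31]
tool-y heading 8.99 tilt 0.01
yaw needed -0.0001
shift now-axes [ 0.0008 -0.0003 -0.    ]  after-yaw axes [ 0.0008 -0.0003 -0.    ]
t: 7.2
tcp_pos: [0.6607, 0.012, 0.0092]
tool_rot: [0.459, 0.537, -0.459, 0.538]
force: [0.8, 0.5, 1.5]
finger_gap: 0.653
t 7.2 tcp [0.6607 0.012  0.0092] gap 0.0558 F [0.8 0.5 1.5] q [-0.15  0.86  1.47  0.    0.81 -0.31]
tool-y heading 8.99 tilt 0.05
yaw needed -0.0001
shift now-axes [ 0.0012 -0.0007 -0.0001]  after-yaw axes [ 0.0012 -0.0007 -0.0001]
```

```bash
python3 -m crank '[[0.056,-0.03,0,0,0],[0.056,-0.04,0,0,0],[0.07,-0.03,0,0,0],[0.07,0,0,0,0]]'; python3 plan.py .5385 -.0635 .11 9; python3 look.py top .66 0 .02 60 t4
```

```text
t: 7.6
tcp_pos: [0.6641, 0.0116, 0.1143]
tool_rot: [0.461, 0.534, -0.457, 0.541]
force: [0.9, 1.3, 0.5]
finger_gap: 0.819
t 7.6 tcp [0.6641 0.0116 0.1143] gap 0.0699 F [0.9 1.3 0.5] q [-0.15  0.71  1.43  0.    0.99 -0.31]
tool-y heading 9.01 tilt 0.62
yaw needed 0.0001
shift now-axes [ 0.003  -0.1358  0.0545]  after-yaw axes [ 0.003  -0.1358  0.0545]
off 211 129 scale 5.833333333333333
```

View pics/t4.png

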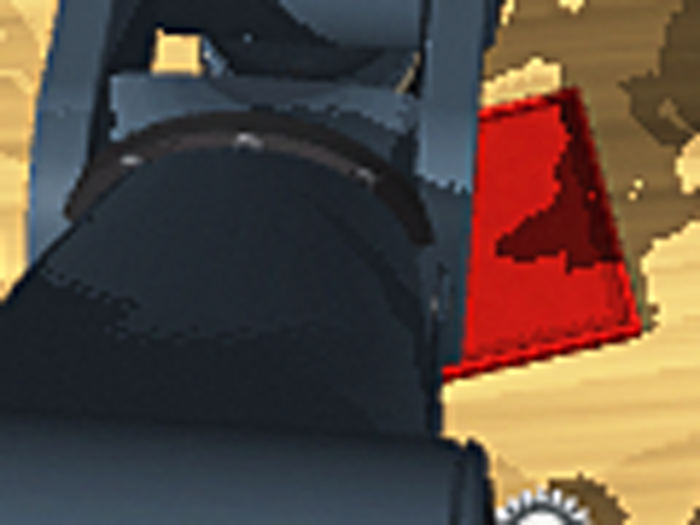

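```bash
python3 -m crank '[[0.07,0,-0.03,0.012,0],[0.07,0,-0.04,0.016,0],[0.07,0,-0.04,0.016,0],[0.07,0.003,-0.026,0.0105,0],[0.07,0,0,0,0]]'
python3 -m crank '[[0.07,0,0,0,0],[0.07,0,0,0,0]]'; python3 plan.py .5385 -.0635 .004 9; python3 look.py scene .6 -.03 .02 90 s5
```

```text
t: 8.15
tcp_pos: [0.5292, -0.0635, 0.1041]
tool_rot: [0.459, 0.54, -0.461, 0.534]
force: [0.2, -0.5, 0.7]
finger_gap: 0.815
t: 8.35
tcp_pos: [0.5356, -0.063, 0.1055]
tool_rot: [0.459, 0.538, -0.459, 0.538]
force: [0.6, -0.6, -0.5]
finger_gap: 0.821
t 8.35 tcp [ 0.5356 -0.063   0.1055] gap 0.0701 F [ 0.6 -0.6 -0.5] q [-0.32  0.6   1.76  0.    0.78 -0.48]
tool-y heading 9.01 tilt 0.05
yaw needed 0.0002
shift now-axes [0.1015 0.0027 0.001 ]  after-yaw axes [0.1015 0.0027 0.001 ]
off 163 154 scale 3.888888888888889
```

View pics/s5.png

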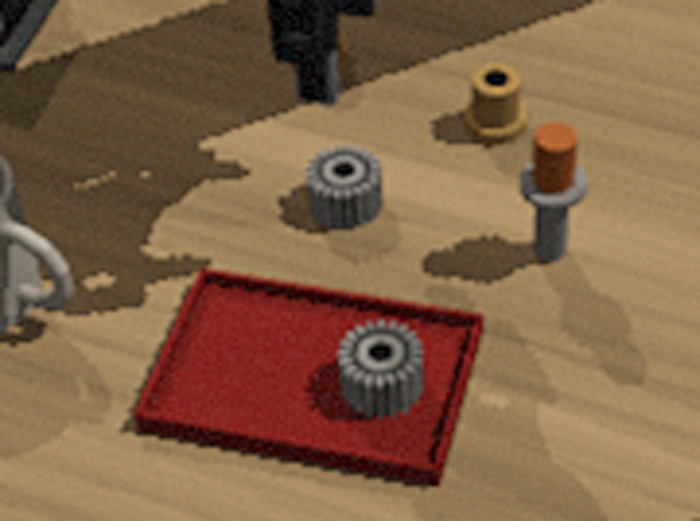

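```bash
python3 -m crank '[[0.07,0.02,0,0,0],[0.07,0.03,0.001,0,0],[0.07,0.025,0,0,0],[0.07,0.015,0,0,0],[0.07,0,0,0,0]]'
python3 -m crank '[[0.07,0,0,0,0],[0.07,0,0,0,0]]'; python3 plan.py .5385 -.0635 .004 9
python3 - <<'E'
from h import *
S=np.load("pics/s5.npz"); print(ray(S,163+380.5/3.889-.5,154+352.5/3.889-.5,.032),ray(S,163+344.5/3.889-.5,154+170/3.889-.5,.028))
E
```

```text
t: 8.9
tcp_pos: [0.535, -0.062, 0.0136]
tool_rot: [0.458, 0.539, -0.459, 0.537]
force: [-0.9, 0.7, 0.2]
finger_gap: 0.822
t: 9.1
tcp_pos: [0.5367, -0.0629, 0.0166]
tool_rot: [0.459, 0.537, -0.459, 0.539]
force: [0.7, 0.6, -0.1]
finger_gap: 0.824
t 9.1 tcp [ 0.5367 -0.0629  0.0166] gap 0.0703 F [ 0.7  0.6 -0.1] q [-0.32  0.76  1.79 -0.    0.59 -0.48]
tool-y heading 9.03 tilt 0.12
yaw needed 0.0005
shift now-axes [0.0126 0.0017 0.0008]  after-yaw axes [0.0126 0.0017 0.0008]
[0.6612172  0.01380805 0.032     ] [ 0.5389301  -0.06277851  0.028     ]
```

```bash
python3 -m crank '[[0.07,0.007,0.001,0.001,0],[0.07,0.006,0,0,0],[0.07,0,0,0,0],[0.07,0,0,0,0]]'; python3 plan.py .5385 -.0635 .004 9
python3 -m crank '[[0.03,0,0,0,0],[0.03,0,0,0,0],[0.03,0,0,0,0],[0.03,0,0,0,0],[0.03,0,0,0,0]]' 50;python3 plan.py .672 -.060 .15 9
```

```text
t: 9.5
tcp_pos: [0.5365, -0.0637, 0.0027]
tool_rot: [0.459, 0.538, -0.459, 0.537]
force: [-0.5, -1.6, 0.6]
finger_gap: 0.821
t 9.5 tcp [ 0.5365 -0.0637  0.0027] gap 0.0701 F [-0.5 -1.6  0.6] q [-0.33  0.78  1.79  0.    0.57 -0.48]
tool-y heading 8.99 tilt 0.03
yaw needed -0.0002
shift now-axes [-0.0013  0.002   0.0001]  after-yaw axes [-0.0013  0.002   0.0001]
t: 10.0
tcp_pos: [0.5374, -0.0639, 0.0034]
tool_rot: [0.46, 0.537, -0.459, 0.538]
force: [1.1, 0.0, 4.6]
finger_gap: 0.497
t 10.0 tcp [ 0.5374 -0.0639  0.0034] gap 0.0425 F [1.1 0.  4.6] q [-0.33  0.78  1.79  0.    0.57 -0.48]
tool-y heading 8.99 tilt 0.1
yaw needed -0.0002
shift now-axes [-0.1464  0.1338  0.0173]  after-yaw axes [-0.1464  0.1338  0.0173]
```

```bash
python3 -m crank '[[0.03,-0.025,0,0,0],[0.03,-0.035,0.005,0,0],[0.03,-0.03,0.02,0.003,0],[0.03,0,0.035,0.005,0],[0.03,0,0.035,0.005,0]]'
python3 -m crank '[[0.03,0,0.025,0.004,0],[0.03,0,0.014,0,0],[0.03,0,0,0,0],[0.03,0,0,0,0]]';python3 plan.py .672 -.060 .03 9
```

```text
t: 10.5
tcp_pos: [0.6329, -0.0617, 0.0936]
tool_rot: [0.459, 0.538, -0.459, 0.538]
force: [0.8, -0.3, -3.2]
finger_gap: 0.502
t: 10.9
tcp_pos: [0.6698, -0.0592, 0.0914]
tool_rot: [0.458, 0.539, -0.46, 0.536]
force: [0.2, 0.4, -2.8]
finger_gap: 0.499
t 10.9 tcp [ 0.6698 -0.0592  0.0914] gap 0.0426 F [ 0.2  0.4 -2.8] q [-0.25  0.76  1.41 -0.    0.98 -0.41]
tool-y heading 9.01 tilt 0.25
yaw needed 0.0002
shift now-axes [0.0614 0.0023 0.0012]  after-yaw axes [0.0614 0.0023 0.0012]
```

```bash
python3 -m crank '[[0.03,0.02,0.001,0.001,0],[0.03,0.025,0,0,0],[0.03,0.02,0,0,0],[0.03,0.01,0,0,0],[0.03,0,0,0,0]]'; python3 -m crank '[[0.03,0,0,0,0],[0.03,0,0,0,0]]';python3 plan.py .672 -.060 .0085 9;python3 look.py scene .67 -.03 .02 70 s6
```

```text
t: 11.4
tcp_pos: [0.6702, -0.0601, 0.0158]
tool_rot: [0.458, 0.539, -0.46, 0.536]
force: [-0.4, 0.4, -2.6]
finger_gap: 0.499
t: 11.6
tcp_pos: [0.6737, -0.0607, 0.0191]
tool_rot: [0.46, 0.537, -0.459, 0.538]
force: [0.0, 0.7, -2.1]
finger_gap: 0.501
t 11.6 tcp [ 0.6737 -0.0607  0.0191] gap 0.0428 F [ 0.   0.7 -2.1] q [-0.25  0.86  1.43 -0.    0.86 -0.41]
tool-y heading 8.99 tilt 0.13
yaw needed -0.0002
shift now-axes [ 0.0106 -0.0015 -0.001 ]  after-yaw axes [ 0.0106 -0.0015 -0.001 ]
off 169 192 scale 5.0
```

View pics/s6.png

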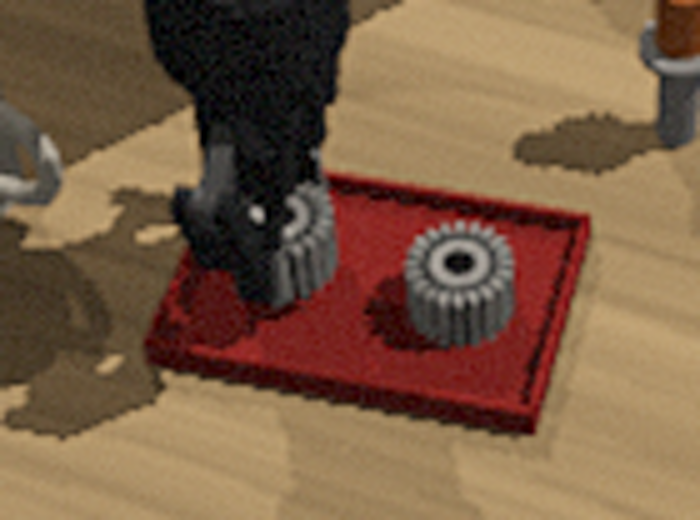

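```bash
python3 -m crank '[[0.03,0.006,-0.001,-0.001,0],[0.03,0.0045,0,0,0],[0.03,0,0,0,0],[0.03,0,0,0,0]]'; python3 plan.py .672 -.060 .0085 9
```

```text
t: 12.05
tcp_pos: [0.6718, -0.0595, 0.0075]
tool_rot: [0.459, 0.538, -0.459, 0.538]
force: [-0.3, 0.7, 0.0]
finger_gap: 0.495
t 12.05 tcp [ 0.6718 -0.0595  0.0075] gap 0.0423 F [-0.3  0.7  0. ] q [-0.25  0.87  1.43  0.    0.84 -0.41]
tool-y heading 9.0 tilt 0.01
yaw needed -0.0
shift now-axes [-0.001   0.0001  0.0005]  after-yaw axes [-0.001   0.0001  0.0005]
```

```bash
python3 -m crank '[[0.056,0,0,0,0],[0.056,0,0,0,0],[0.056,0,0,0,0],[0.056,0,0,0,0],[0.056,-0.03,0,0,0]]'
python3 -m crank '[[0.056,-0.05,0,0,0],[0.056,-0.05,0,0,0],[0.056,0,0,0,0.14],[0.056,0,0,0,0.14],[0.056,0,0,0,0.14]]'
python3 plan.py .4405 -.0065 .11 -15
```

```text
t: 12.55
tcp_pos: [0.6682, -0.0589, 0.0335]
tool_rot: [0.458, 0.541, -0.461, 0.535]
force: [-0.2, 0.4, 0.0]
finger_gap: 0.654
t: 13.05
tcp_pos: [0.6718, -0.0596, 0.1383]
tool_rot: [0.563, 0.428, -0.562, 0.429]
force: [-0.0, -0.4, -0.7]
finger_gap: 0.651
t 13.05 tcp [ 0.6718 -0.0596  0.1383] gap 0.0556 F [-0.  -0.4 -0.7] q [-0.25  0.7   1.38 -0.    1.06  0.01]
tool-y heading -15.4 tilt 0.07
yaw needed -0.0069
shift now-axes [ 0.028  -0.2372  0.0102]  after-yaw axes [ 0.028  -0.2373  0.0085]
```

```bash
python3 -m crank '[[0.056,0,-0.03,0.001,0],[0.056,0,-0.04,0.002,0],[0.056,0,-0.04,0.002,0],[0.056,0.005,-0.04,0.002,0],[0.056,0.007,-0.04,0.002,0]]'
python3 -m crank '[[0.056,0.007,-0.03,0.001,0],[0.056,0.007,-0.017,0,0],[0.056,0,0,0,0],[0.056,0,0,0,0],[0.056,0,0,0,0]]'
python3 plan.py .4405 -.0065 .0125 -15; python3 look.py scene .55 -.03 .02 130 s7
```

```text
t: 13.55
tcp_pos: [0.4849, -0.0187, 0.1258]
tool_rot: [0.562, 0.43, -0.561, 0.431]
force: [0.6, 0.4, 0.3]
finger_gap: 0.656
t: 14.05
tcp_pos: [0.4428, -0.0084, 0.1118]
tool_rot: [0.562, 0.429, -0.56, 0.431]
force: [-0.5, 0.8, 0.2]
finger_gap: 0.658
t 14.05 tcp [ 0.4428 -0.0084  0.1118] gap 0.0562 F [-0.5  0.8  0.2] q [-0.27  0.5   1.99 -0.    0.64 -0.01]
tool-y heading -15.08 tilt 0.22
yaw needed -0.0014
shift now-axes [ 0.0993 -0.0031 -0.0013]  after-yaw axes [ 0.0993 -0.0031 -0.0013]
off 132 109 scale 2.6923076923076925
```

View pics/s7.png

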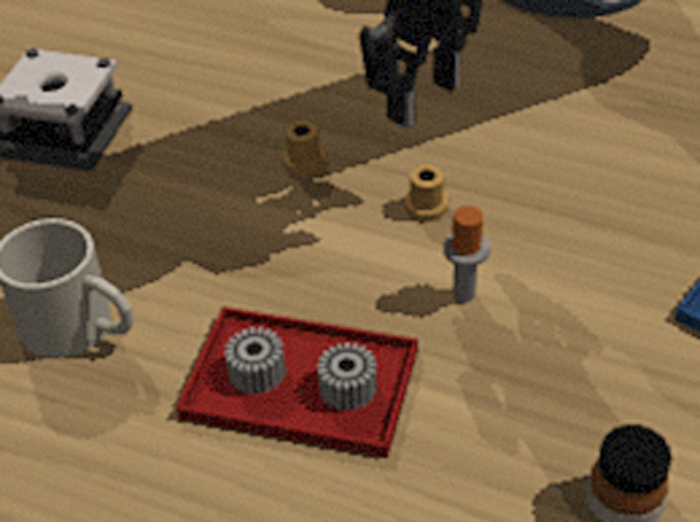

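```bash
python3 -m crank '[[0.056,0.02,-0.001,-0.001,0],[0.056,0.03,0,0,0],[0.056,0.025,0,0,0],[0.056,0.012,0,0,0],[0.056,0,0,0,0]]'
python3 -m crank '[[0.056,0,0,0,0],[0.056,0,0,0,0]]'; python3 plan.py .4405 -.0065 .0125 -15
```

```text
t: 14.6
tcp_pos: [0.4401, -0.0067, 0.0228]
tool_rot: [-0.561, -0.431, 0.562, -0.43]
force: [-0.7, -0.9, 0.5]
finger_gap: 0.656
t: 14.8
tcp_pos: [0.4406, -0.0067, 0.025]
tool_rot: [0.562, 0.43, -0.561, 0.431]
force: [0.9, 0.1, 0.2]
finger_gap: 0.657
t 14.8 tcp [ 0.4406 -0.0067  0.025 ] gap 0.0561 F [0.9 0.1 0.2] q [-0.27  0.69  2.04 -0.    0.4  -0.01]
tool-y heading -15.07 tilt 0.12
yaw needed -0.0012
shift now-axes [ 0.0125 -0.0002 -0.0002]  after-yaw axes [ 0.0125 -0.0002 -0.0002]
```

```bash
python3 -m crank '[[0.056,0.007,0,0,0],[0.056,0.005,0,0,0],[0.056,0,0,0,0],[0.056,0,0,0,0]]'; python3 plan.py .4405 -.0065 .0125 -15
python3 look.py scene .44 -.0065 .02 45 s8
```

```text
t: 15.2
tcp_pos: [0.4395, -0.0064, 0.0122]
tool_rot: [-0.561, -0.43, 0.561, -0.43]
force: [-0.6, 0.2, -0.2]
finger_gap: 0.655
t 15.2 tcp [ 0.4395 -0.0064  0.0122] gap 0.056 F [-0.6  0.2 -0.2] q [-0.27  0.72  2.05  0.    0.37 -0.01]
tool-y heading -15.07 tilt 0.02
yaw needed -0.0012
shift now-axes [-0.0003  0.001  -0.0001]  after-yaw axes [-0.0003  0.001  -0.0001]
off 244 145 scale 7.777777777777778
```

View pics/s8.png

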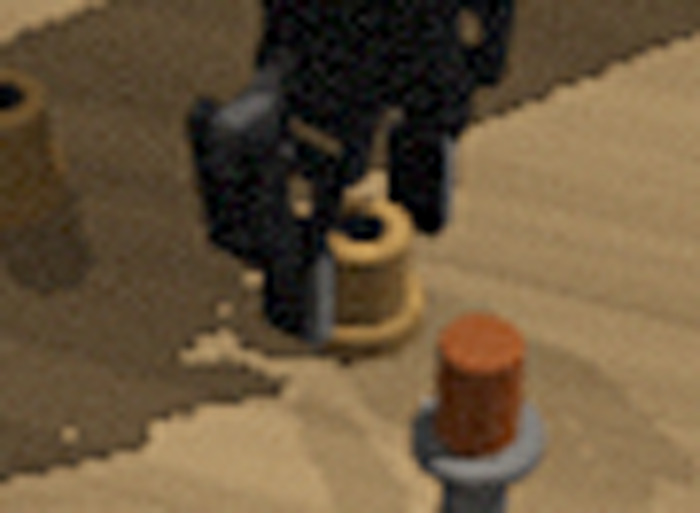

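```bash
python3 -m crank '[[0.02,0,0,0,0],[0.02,0,0,0,0],[0.02,0,0,0,0],[0.02,0,0,0,0],[0.02,0,0,0,0]]' 50;python3 plan.py .4405 -.0065 .0125 -15; python3 look.py scene .44 -.0065 .02 45 s9
```

```text
t: 15.75
tcp_pos: [0.4397, -0.0065, 0.0126]
tool_rot: [0.561, 0.43, -0.561, 0.43]
force: [-0.6, 0.3, 5.3]
finger_gap: 0.335
t 15.75 tcp [ 0.4397 -0.0065  0.0126] gap 0.0286 F [-0.6  0.3  5.3] q [-0.27  0.72  2.05 -0.    0.37 -0.01]
tool-y heading -15.07 tilt 0.04
yaw needed -0.0012
shift now-axes [ 0.0001  0.0008 -0.0002]  after-yaw axes [ 0.0001  0.0008 -0.0002]
off 244 145 scale 7.777777777777778
```

View pics/s9.png

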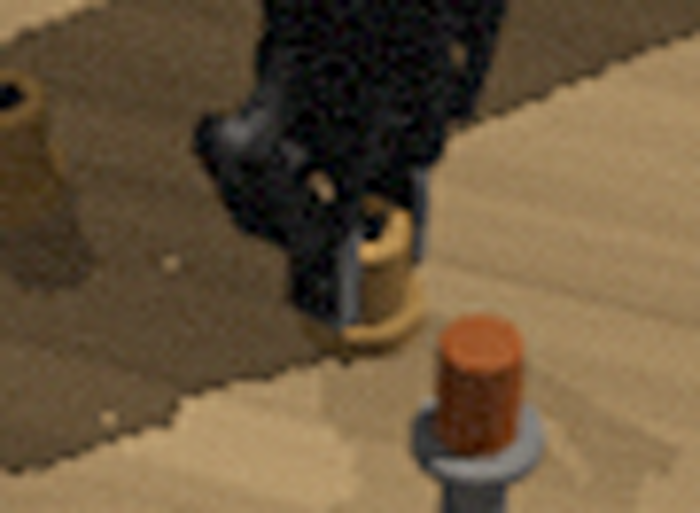

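```bash
python3 -m crank '[[0.02,-0.02,0,0,0],[0.02,-0.03,0,0,0],[0.02,-0.03,0,0,0],[0.02,-0.02,0,0,0],[0.02,0,0,0,0]]';python3 plan.py .472 .355 .12 -15; python3 - <<'E'
from h import *
T=np.load("pics/top0.npz");print(ray(T,171,170,.062),ray(T,340,155,.06)) 
E
```

```text
t: 16.3
tcp_pos: [0.4409, -0.0067, 0.1142]
tool_rot: [0.562, 0.429, -0.56, 0.432]
force: [0.1, -0.3, -0.8]
finger_gap: 0.341
t 16.3 tcp [ 0.4409 -0.0067  0.1142] gap 0.0292 F [ 0.1 -0.3 -0.8] q [-0.27  0.49  2.    0.    0.64 -0.01]
tool-y heading -15.06 tilt 0.29
yaw needed -0.001
shift now-axes [-0.0061 -0.0639 -0.3574]  after-yaw axes [-0.0061 -0.0636 -0.3574]
[0.67664622 0.23279989 0.062     ] [ 0.68255758 -0.16153001  0.06      ]
```

```bash
python3 -m crank '[[0.02,-0.002,-0.005,-0.028,0],[0.02,-0.002,-0.007,-0.04,0],[0.02,-0.002,-0.007,-0.04,0],[0.02,0,-0.007,-0.04,0],[0.02,0,-0.007,-0.04,0]]';python3 -m crank '[[0.02,0,-0.007,-0.04,0],[0.02,0,-0.007,-0.04,0],[0.02,0,-0.007,-0.04,0],[0.02,0,-0.006,-0.034,0],[0.02,0,-0.004,-0.015,0]]';python3 -m crank '[[0.02,0,0,0,0],[0.02,0,0,0,0]]';python3 plan.py .472 .355 .03 -15
```

```text
t: 16.8
tcp_pos: [0.4557, 0.1851, 0.1168]
tool_rot: [-0.56, -0.43, 0.562, -0.43]
force: [0.8, -0.5, -1.5]
finger_gap: 0.333
t: 17.3
tcp_pos: [0.4701, 0.3576, 0.1165]
tool_rot: [-0.56, -0.431, 0.561, -0.431]
force: [0.4, -0.9, -1.8]
finger_gap: 0.335
t: 17.5
tcp_pos: [0.4694, 0.3537, 0.117]
tool_rot: [-0.56, -0.43, 0.562, -0.43]
force: [-0.2, -0.2, -2.3]
finger_gap: 0.336
t 17.5 tcp [0.4694 0.3537 0.117 ] gap 0.0287 F [-0.2 -0.2 -2.3] q [ 0.46  0.63  1.62 -0.    0.89  0.72]
tool-y heading -15.05 tilt 0.21
yaw needed -0.0008
shift now-axes [ 0.087   0.0024 -0.0022]  after-yaw axes [ 0.087   0.0024 -0.0022]
```

Release height for the bush should be TCP z ≈ 0.0165.

```bash
python3 -m crank '[[0.02,0.02,0.001,-0.001,0],[0.02,0.03,0.001,0,0],[0.02,0.025,0,0,0],[0.02,0.014,0,0,0],[0.02,0,0,0,0]]';python3 -m crank '[[0.02,0,0,0,0],[0.02,0,0,0,0]]';python3 plan.py .472 .355 .017 -15;python3 look.py scene .463 .321 .02 70 s10
```

```text
t: 18.0
tcp_pos: [0.4713, 0.3532, 0.0273]
tool_rot: [-0.56, -0.43, 0.564, -0.429]
force: [-0.5, -0.5, -1.6]
finger_gap: 0.33
t: 18.2
tcp_pos: [0.4738, 0.3555, 0.0305]
tool_rot: [0.562, 0.43, -0.561, 0.43]
force: [0.3, -0.4, -1.7]
finger_gap: 0.331
t 18.2 tcp [0.4738 0.3555 0.0305] gap 0.0282 F [ 0.3 -0.4 -1.7] q [ 0.46  0.77  1.65 -0.    0.72  0.72]
tool-y heading -15.1 tilt 0.14
yaw needed -0.0017
shift now-axes [ 0.0135 -0.0016  0.001 ]  after-yaw axes [ 0.0135 -0.0016  0.0009]
off 357 170 scale 5.0
```

View pics/s10.png

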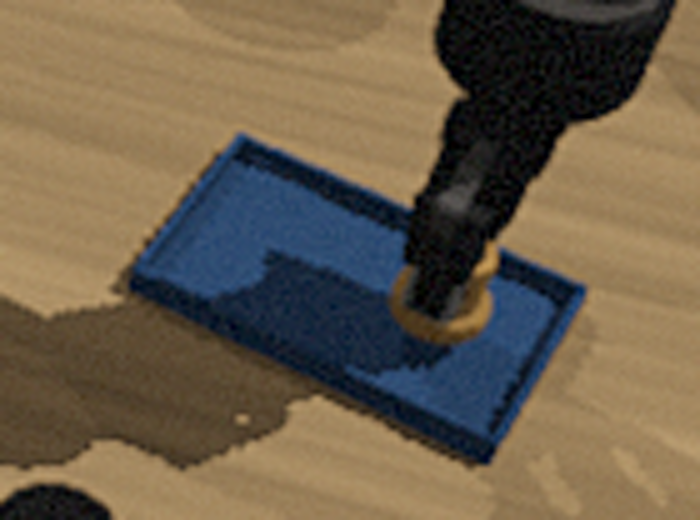

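```bash
python3 -m crank '[[0.02,0.006,-0.001,0.001,0],[0.02,0.005,0,0,0],[0.02,0.003,0,0,0],[0.02,0,0,0,0],[0.02,0,0,0,0]]';python3 plan.py .472 .355 .017 -15
```

```text
t: 18.75
tcp_pos: [0.4713, 0.3547, 0.0167]
tool_rot: [-0.561, -0.43, 0.561, -0.43]
force: [-2.4, -1.9, 9.5]
finger_gap: 0.334
t 18.75 tcp [0.4713 0.3547 0.0167] gap 0.0285 F [-2.4 -1.9  9.5] q [ 0.46  0.79  1.66 -0.    0.69  0.72]
tool-y heading -15.05 tilt 0.01
yaw needed -0.0008
shift now-axes [-0.0003  0.0006 -0.0005]  after-yaw axes [-0.0003  0.0006 -0.0005]
```

Contact with the floor (9.5 N). Release, retract and head to the second bush.

```bash
python3 -m crank '[[0.05,0,0,0,0],[0.05,0,0,0,0],[0.05,0,0,0,0],[0.05,0,0,0,0],[0.05,-0.03,0,0,0]]'
python3 -m crank '[[0.056,-0.05,0,0,0],[0.056,-0.04,0,0,0],[0.056,0,0,0,0]]'
python3 plan.py .4228 -.136 .12 -15;python3 look.py scene .463 .321 .02 70 s11
```

```text
t: 19.25
tcp_pos: [0.4688, 0.3532, 0.042]
tool_rot: [-0.558, -0.431, 0.564, -0.429]
force: [0.3, -0.5, 0.7]
finger_gap: 0.578
t: 19.55
tcp_pos: [0.4753, 0.3567, 0.141]
tool_rot: [0.565, 0.429, -0.557, 0.431]
force: [1.3, 0.0, -0.2]
finger_gap: 0.655
t 19.55 tcp [0.4753 0.3567 0.141 ] gap 0.0559 F [ 1.3  0.  -0.2] q [0.46 0.6  1.6  0.   0.93 0.72]
tool-y heading -15.06 tilt 0.71
yaw needed -0.001
shift now-axes [0.0177 0.0771 0.4896]  after-yaw axes [0.0177 0.0766 0.4897]
off 357 170 scale 5.0
```

View pics/s11.png

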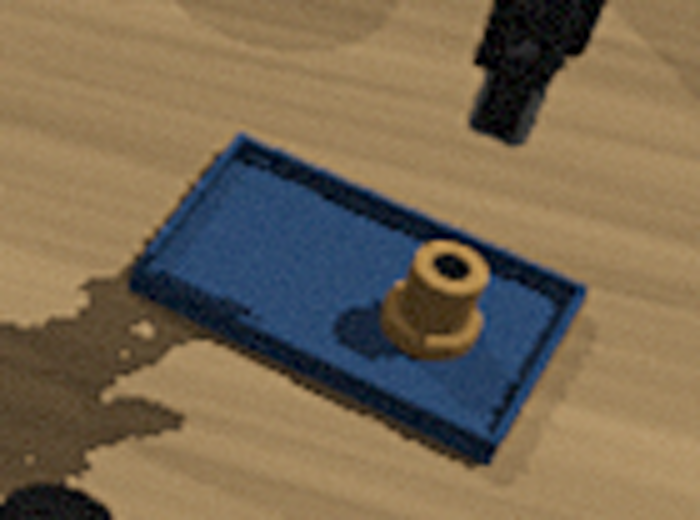

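```bash
python3 - <<'E'
from h import *
S=np.load("pics/s11.npz")
k=lambda p:((p[0]-357+.5)*5-.5,(p[1]-170+.5)*5-.5)
p=ray(S,357+451.5/5-.5,170+266/5-.5,.042);print(p)
for z in(.042,.014,.004): print(z,np.round(k(proj(S,[p[0],p[1],z])),1))
E
python3 -m crank '[[0.056,0,0.005,0.03,0],[0.056,0.001,0.006,0.04,0],[0.056,0.001,0.006,0.04,0],[0.056,0.001,0.006,0.04,0],[0.056,0.001,0.006,0.04,0]]'
python3 -m crank '[[0.056,0.001,0.006,0.04,0],[0.056,0.001,0.006,0.04,0],[0.056,0.001,0.006,0.04,0],[0.056,0.001,0.006,0.04,0],[0.056,0.001,0.006,0.04,0]]'
python3 -m crank '[[0.056,0.001,0.006,0.04,0],[0.056,0.001,0.006,0.035,0],[0.056,0.001,0.006,0.02,0],[0.056,0,0,0,0],[0.056,0,0,0,0]]'
python3 plan.py .4228 -.136 .012 -15
```

```text
[0.47198285 0.35632618 0.042     ]
0.042 [451.  265.5]
0.014 [433. 310.]
0.004 [426.8 325.5]
t: 20.1
tcp_pos: [0.4485, 0.1622, 0.1299]
tool_rot: [-0.56, -0.431, 0.562, -0.43]
force: [0.2, -0.3, -0.4]
finger_gap: 0.655
t: 20.6
tcp_pos: [0.4257, -0.0384, 0.1251]
tool_rot: [-0.561, -0.431, 0.562, -0.429]
force: [0.3, 0.2, 0.4]
finger_gap: 0.654
t: 21.1
tcp_pos: [0.4187, -0.1331, 0.1223]
tool_rot: [-0.561, -0.431, 0.562, -0.429]
force: [-0.3, -0.6, -0.5]
finger_gap: 0.655
t 21.1 tcp [ 0.4187 -0.1331  0.1223] gap 0.056 F [-0.3 -0.6 -0.5] q [-0.56  0.48  1.99  0.    0.68 -0.3 ]
tool-y heading -15.15 tilt 0.19
yaw needed -0.0026
shift now-axes [0.1103 0.0051 0.0019]  after-yaw axes [0.1103 0.0051 0.0019]
```

```bash
python3 -m crank '[[0.056,0.02,0.002,0.001,0],[0.056,0.03,0.002,0.001,0],[0.056,0.025,0,0,0],[0.056,0.015,0,0,0],[0.056,0,0,0,0]]'
python3 -m crank '[[0.056,0,0,0,0],[0.056,0,0,0,0]]'; python3 plan.py .4225 -.1363 .0125 -15
```

```text
t: 21.6
tcp_pos: [0.4213, -0.1341, 0.0314]
tool_rot: [-0.56, -0.433, 0.562, -0.429]
force: [0.6, 0.9, 0.3]
finger_gap: 0.661
t: 21.8
tcp_pos: [0.4234, -0.1361, 0.034]
tool_rot: [0.561, 0.43, -0.561, 0.431]
force: [0.7, 0.2, -0.0]
finger_gap: 0.658
t 21.8 tcp [ 0.4234 -0.1361  0.034 ] gap 0.0562 F [ 0.7  0.2 -0. ] q [-0.56  0.67  2.03  0.    0.44 -0.3 ]
tool-y heading -15.01 tilt 0.05
yaw needed -0.0001
shift now-axes [ 0.0215 -0.0009  0.0004]  after-yaw axes [ 0.0215 -0.0009  0.0004]
```

```bash
python3 -m crank '[[0.056,0.01,0,0,0],[0.056,0.009,0,0,0],[0.056,0.002,0,0,0],[0.056,0,0,0,0],[0.056,0,0,0,0]]'; python3 plan.py .4225 -.1363 .0125 -15
python3 look.py scene .4225 -.136 .02 45 s12
```

```text
t: 22.3
tcp_pos: [0.423, -0.1366, 0.0122]
tool_rot: [-0.561, -0.43, 0.561, -0.43]
force: [-0.0, 0.8, 0.3]
finger_gap: 0.654
t 22.3 tcp [ 0.423  -0.1366  0.0122] gap 0.0559 F [-0.   0.8  0.3] q [-0.56  0.72  2.03 -0.    0.38 -0.3 ]
tool-y heading -15.08 tilt 0.02
yaw needed -0.0014
shift now-axes [-0.0003 -0.0006 -0.0002]  after-yaw axes [-0.0003 -0.0006 -0.0002]
off 198 129 scale 7.777777777777778
```

View pics/s12.png

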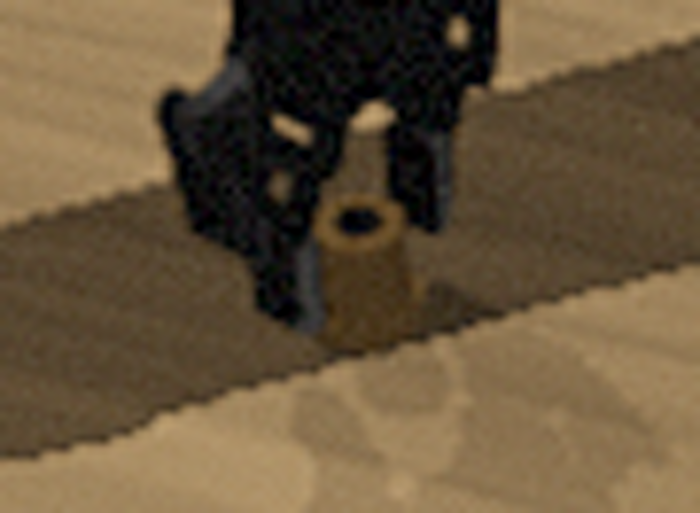

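```bash
python3 -m crank '[[0.02,0,0,0,0],[0.02,0,0,0,0],[0.02,0,0,0,0],[0.02,0,0,0,0],[0.02,0,0,0,0]]' 50;python3 -m crank '[[0.02,-0.02,0,0,0],[0.02,-0.03,0,0,0],[0.02,-0.04,0,0,0],[0.02,-0.02,0,0,0],[0.02,0,0,0,0]]';python3 plan.py .454 .287 .12 -15
```

```text
t: 22.85
tcp_pos: [0.4232, -0.1367, 0.0127]
tool_rot: [0.561, 0.43, -0.561, 0.43]
force: [-0.7, 0.8, 5.7]
finger_gap: 0.332
t: 23.35
tcp_pos: [0.4247, -0.1375, 0.1246]
tool_rot: [0.562, 0.428, -0.56, 0.432]
force: [0.2, 0.5, -1.8]
finger_gap: 0.334
t 23.35 tcp [ 0.4247 -0.1375  0.1246] gap 0.0285 F [ 0.2  0.5 -1.8] q [-0.56  0.48  1.98  0.    0.68 -0.3 ]
tool-y heading -15.06 tilt 0.36
yaw needed -0.001
shift now-axes [ 0.0033 -0.082  -0.4175]  after-yaw axes [ 0.0033 -0.0815 -0.4176]
```

```bash
python3 -m crank '[[0.02,0,-0.006,-0.03,0],[0.02,0,-0.008,-0.04,0],[0.02,0,-0.008,-0.04,0],[0.02,0,-0.008,-0.04,0],[0.02,0,-0.008,-0.04,0]]';python3 -m crank '[[0.02,0,-0.008,-0.04,0],[0.02,0,-0.008,-0.04,0],[0.02,0,-0.008,-0.04,0],[0.02,0,-0.008,-0.04,0],[0.02,0,-0.006,-0.035,0]]';python3 -m crank '[[0.02,0,-0.005,-0.03,0],[0.02,0,0,0,0],[0.02,0,0,0,0],[0.02,0,0,0,0]]';python3 plan.py .454 .287 .03 -15
```

```text
t: 23.85
tcp_pos: [0.4349, 0.0583, 0.121]
tool_rot: [-0.561, -0.431, 0.562, -0.429]
force: [1.5, 0.3, -1.0]
finger_gap: 0.332
t: 24.35
tcp_pos: [0.4486, 0.2567, 0.1206]
tool_rot: [-0.56, -0.431, 0.562, -0.43]
force: [0.6, -0.7, -1.9]
finger_gap: 0.335
t: 24.75
tcp_pos: [0.4517, 0.284, 0.1212]
tool_rot: [-0.56, -0.43, 0.562, -0.43]
force: [0.6, -0.4, -1.3]
finger_gap: 0.337
t 24.75 tcp [0.4517 0.284  0.1212] gap 0.0288 F [ 0.6 -0.4 -1.3] q [ 0.35  0.57  1.76 -0.    0.82  0.62]
tool-y heading -15.09 tilt 0.18
yaw needed -0.0017
shift now-axes [ 0.0912  0.0016 -0.0037]  after-yaw axes [ 0.0912  0.0017 -0.0037]
```

```bash
python3 -m crank '[[0.02,0.02,0,-0.001,0],[0.02,0.03,0,-0.001,0],[0.02,0.025,0,0,0],[0.02,0.016,0,0,0],[0.02,0,0,0,0]]';python3 -m crank '[[0.02,0,0,0,0],[0.02,0,0,0,0]]';python3 plan.py .454 .287 .0165 -15;python3 look.py scene .463 .321 .02 70 s13
```

```text
t: 25.25
tcp_pos: [0.4516, 0.2849, 0.0291]
tool_rot: [-0.56, -0.43, 0.564, -0.429]
force: [-0.6, 0.3, -1.3]
finger_gap: 0.335
t: 25.45
tcp_pos: [0.4541, 0.2868, 0.0322]
tool_rot: [0.562, 0.43, -0.561, 0.43]
force: [-0.4, 0.2, -0.7]
finger_gap: 0.334
t 25.45 tcp [0.4541 0.2868 0.0322] gap 0.0285 F [-0.4  0.2 -0.7] q [ 0.36  0.73  1.8  -0.    0.62  0.62]
tool-y heading -15.12 tilt 0.09
yaw needed -0.0022
shift now-axes [ 0.0157 -0.0002 -0.0002]  after-yaw axes [ 0.0157 -0.0002 -0.0002]
off 357 170 scale 5.0
```

View pics/s13.png

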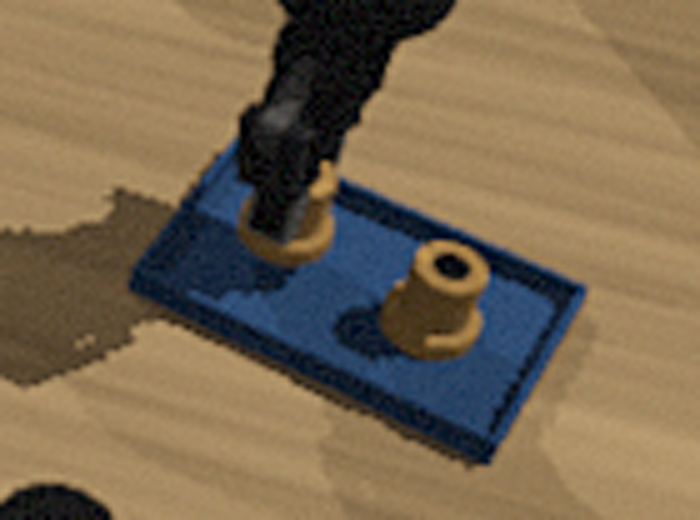

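```bash
python3 -m crank '[[0.02,0.008,0,0,0],[0.02,0.004,0,0,0],[0.02,0.003,0,0,0],[0.02,0,0,0,0],[0.02,0,0,0,0]]';python3 plan.py .454 .287 .0165 -15
```

```text
t: 26.0
tcp_pos: [0.4532, 0.2871, 0.0167]
tool_rot: [-0.561, -0.43, 0.561, -0.43]
force: [-0.4, -1.3, 5.0]
finger_gap: 0.332
t 26.0 tcp [0.4532 0.2871 0.0167] gap 0.0284 F [-0.4 -1.3  5. ] q [ 0.36  0.75  1.8  -0.    0.59  0.62]
tool-y heading -15.06 tilt 0.01
yaw needed -0.001
shift now-axes [ 0.0002  0.0008 -0.0001]  after-yaw axes [ 0.0002  0.0008 -0.0001]
```

```bash
python3 -m crank '[[0.05,0,0,0,0],[0.05,0,0,0,0],[0.05,0,0,0,0],[0.05,0,0,0,0],[0.05,-0.03,0,0,0]]'
python3 -m crank '[[0.056,-0.05,0,0,0],[0.056,-0.05,0,0,0],[0.056,-0.03,0,0,0],[0.056,0,0,0,0]]'
python3 plan.py .5305 .0615 .17 -15;python3 look.py scene .463 .321 .02 70 s14; python3 - <<'E'
from station import snapshot
import cv2,numpy as np
s=snapshot("top"); np.savez("pics/t14.npz",**s); cv2.imwrite("pics/t14.png",cv2.resize(s["image"][130:290,200:480],None,fx=2.8,fy=2.8,interpolation=cv2.INTER_CUBIC))
E
```

```text
t: 26.5
tcp_pos: [0.4509, 0.2861, 0.0436]
tool_rot: [-0.559, -0.431, 0.564, -0.429]
force: [-0.1, 0.1, 1.0]
finger_gap: 0.582
t: 26.9
tcp_pos: [0.4563, 0.2883, 0.181]
tool_rot: [0.565, 0.429, -0.558, 0.431]
force: [1.0, 0.4, -0.6]
finger_gap: 0.653
t 26.9 tcp [0.4563 0.2883 0.181 ] gap 0.0558 F [ 1.   0.4 -0.6] q [0.36 0.48 1.71 0.   0.95 0.62]
tool-y heading -15.06 tilt 0.61
yaw needed -0.001
shift now-axes [0.0109 0.1305 0.1998]  after-yaw axes [0.0109 0.1303 0.2   ]
off 357 170 scale 5.0
```

View pics/s14.png

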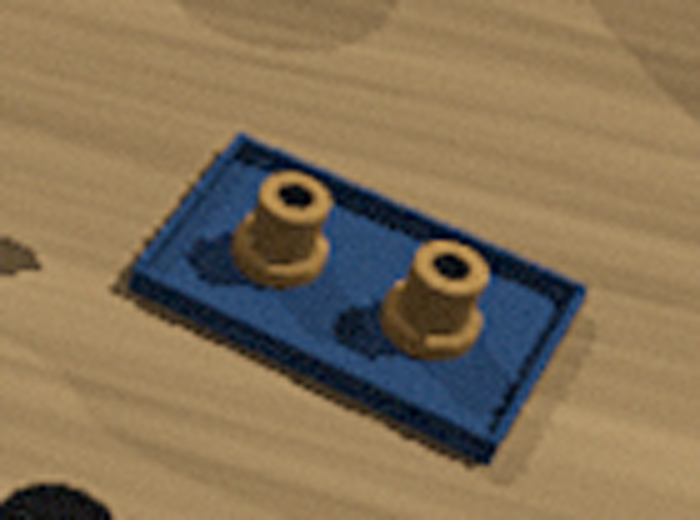

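View pics/t14.png

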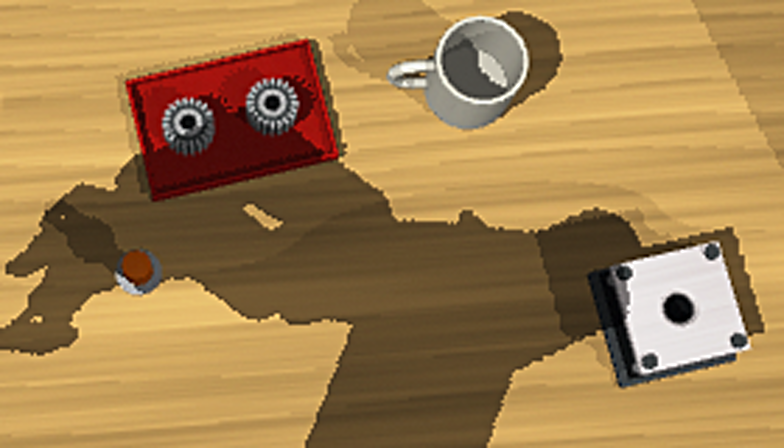

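```bash
python3 - <<'E'
from h import *
S=np.load("pics/t14.npz")
k=lambda x,y:(200+(x+.5)/2.8-.5,130+(y+.5)/2.8-.5)
for n,p,z in[("g1",(188,122),.032),("g2",(273,103),.032),("bore",(679,308),.06),("arbor",(138,268),.092)]: print(n,ray(S,*k(*p),z).round(4))
# refined bore centre: dark pixels centroid
for name in("t14","scene0"):
    S=np.load(f"pics/{name}.npz"); u,v=map(int,np.round(proj(S,[.466,-.37,.06]))); g=S["image"][v-9:v+10,u-9:u+10].max(2)
    m=(g<60).astype(np.uint8); nn,l,st,ce=cv2.connectedComponentsWithStats(m,connectivity=4); i=min(range(1,nn),key=lambda i:np.hypot(*(ce[i]-9))); print(name,st[i],ce[i],ray(S,u-9+ce[i][0],v-9+ce[i][1],.06).round(4))
    # white plate extents from colour
    P=cloud(S); near=np.hypot(P[...,0]-.466,P[...,1]+.37)<.09
    m=near&(abs(P[...,2]-.06)<.006)&(S["image"].min(2)>110)
    pts=np.argwhere(m)[:,::-1].astype(np.float32); h=cv2.convexHull(pts)[:,0]; W=np.array([ray(S,*q,.06)[:2] for q in h],np.float32); print(cv2.minAreaRect(W))
E
python3 look.py scene .466 -.37 .05 30 s15
```

```text
g1 [0.6597 0.012  0.032 ]
g2 [ 0.6707 -0.0612  0.032 ]
bore [ 0.4664 -0.3712  0.06  ]
arbor [0.5273 0.0598 0.092 ]
t14 [ 4  4 10 10 80] [8.6875 8.675 ] [ 0.4665 -0.3701  0.06  ]
((0.4673905670642853, -0.3714023232460022), (0.09024974703788757, 0.09157394617795944), 8.398115158081055)
scene0 [ 5 10  8  4 21] [ 8.38095238 11.33333333] [ 0.4727 -0.366   0.06  ]
((0.4686528742313385, -0.37006238102912903), (0.09305955469608307, 0.09412380307912827), 9.369989395141602)
off 122 119 scale 11.666666666666666
```

View pics/s15.png

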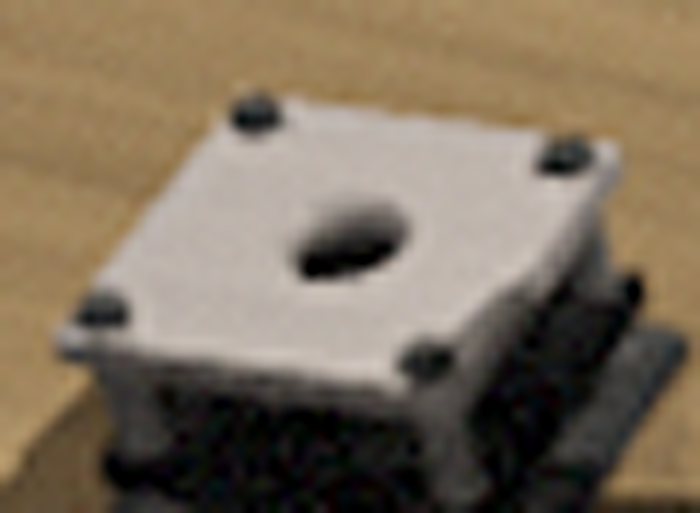

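```bash
python3 plan.py .530 .062 .17 -15
python3 -m crank '[[0.056,0.002,0.022,0.033,0],[0.056,0.002,0.022,0.033,0],[0.056,0.002,0.022,0.033,0],[0.056,0.002,0.022,0.033,0],[0.056,0,0.022,0.033,0]]'
python3 -m crank '[[0.056,0,0.012,0.02,0],[0.056,0,0.007,0.014,0],[0.056,0,0,0,0],[0.056,0,0,0,0],[0.056,0,0,0,0]]'
python3 plan.py .530 .062 .0605 -15
```

```text
t 27.05 tcp [0.4525 0.2868 0.1756] gap 0.0557 F [-0.3  0.3 -0.1] q [0.36 0.49 1.71 0.   0.95 0.62]
tool-y heading -15.07 tilt 0.1
yaw needed -0.0012
shift now-axes [0.0056 0.1333 0.1969]  after-yaw axes [0.0056 0.133  0.1971]
t: 27.55
tcp_pos: [0.5153, 0.0977, 0.1657]
tool_rot: [-0.56, -0.431, 0.563, -0.429]
force: [1.0, 0.3, 0.4]
finger_gap: 0.656
t: 28.05
tcp_pos: [0.5252, 0.0627, 0.1678]
tool_rot: [-0.561, -0.431, 0.561, -0.43]
force: [0.5, 0.4, -0.7]
finger_gap: 0.657
t 28.05 tcp [0.5252 0.0627 0.1678] gap 0.0561 F [ 0.5  0.4 -0.7] q [-0.09  0.49  1.74  0.    0.92  0.17]
tool-y heading -14.99 tilt 0.1
yaw needed 0.0001
shift now-axes [ 0.1073  0.005  -0.0006]  after-yaw axes [ 0.1073  0.005  -0.0006]
```

```bash
python3 -m crank '[[0.056,0.02,0.003,0,0],[0.056,0.025,0.001,0,0],[0.056,0.025,0,0,0],[0.056,0.015,0,0,0],[0.056,0,0,0,0]]'
python3 -m crank '[[0.056,0,0,0,0],[0.056,0,0,0,0]]'
python3 plan.py .530 .062 .0605 -15;  python3 look.py scene .53 .062 .06 45 s16
```

```text
t: 28.55
tcp_pos: [0.5279, 0.0618, 0.0814]
tool_rot: [-0.56, -0.432, 0.562, -0.429]
force: [0.1, -0.0, 0.2]
finger_gap: 0.654
t: 28.75
tcp_pos: [0.5307, 0.0609, 0.0843]
tool_rot: [0.562, 0.43, -0.561, 0.431]
force: [-0.5, -0.3, 0.2]
finger_gap: 0.656
t 28.75 tcp [0.5307 0.0609 0.0843] gap 0.056 F [-0.5 -0.3  0.2] q [-0.1   0.63  1.78  0.    0.73  0.17]
tool-y heading -15.01 tilt 0.11
yaw needed -0.0002
shift now-axes [ 0.0238 -0.001  -0.0009]  after-yaw axes [ 0.0238 -0.001  -0.0009]
off 259 165 scale 7.777777777777778
```

View pics/s16.png

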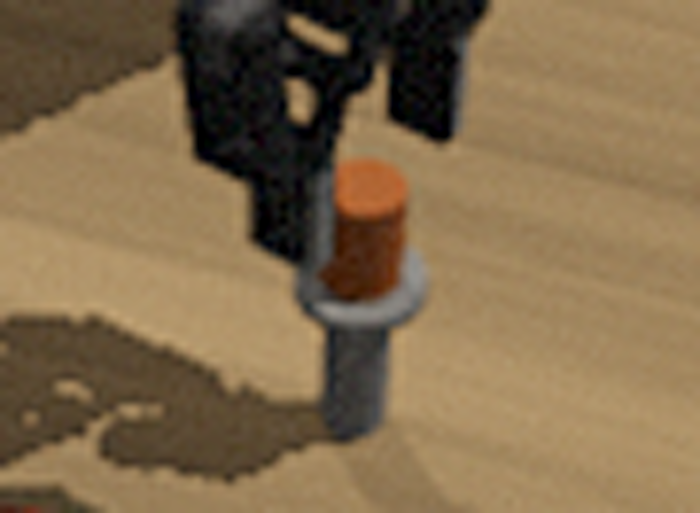

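```bash
python3 -m crank '[[0.056,0.01,-0.001,-0.001,0],[0.056,0.009,0,0,0],[0.056,0.003,0,0,0],[0.056,0,0,0,0],[0.056,0,0,0,0]]'
python3 -m crank '[[0.056,0,0,0,0],[0.056,0,0,0,0]]'
python3 plan.py .530 .062 .061 -15;  python3 look.py scene .53 .062 .06 45 s17
```

```text
t: 29.3
tcp_pos: [0.5293, 0.0615, 0.0611]
tool_rot: [-0.561, -0.43, 0.561, -0.43]
force: [-0.5, 0.3, 0.5]
finger_gap: 0.653
t: 29.5
tcp_pos: [0.5296, 0.0615, 0.0615]
tool_rot: [0.561, 0.43, -0.561, 0.43]
force: [0.3, -0.2, 0.7]
finger_gap: 0.656
t 29.5 tcp [0.5296 0.0615 0.0615] gap 0.056 F [ 0.3 -0.2  0.7] q [-0.09  0.67  1.8   0.    0.68  0.17]
tool-y heading -15.07 tilt 0.03
yaw needed -0.0013
shift now-axes [ 0.0005  0.0003 -0.0006]  after-yaw axes [ 0.0005  0.0003 -0.0006]
off 259 165 scale 7.777777777777778
```

View pics/s17.png

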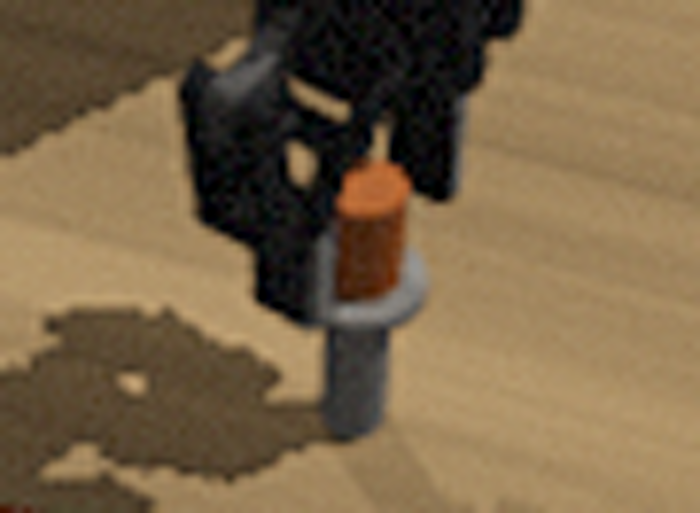

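Looks well placed; the tip sits just above the flange. Grip.

```bash
python3 -m crank '[[0.015,0,0,0,0],[0.015,0,0,0,0],[0.015,0,0,0,0],[0.015,0,0,0,0],[0.015,0,0,0,0]]' 60;python3 -m crank '[[0.015,0,0,0,0],[0.015,0,0,0,0]]';python3 plan.py .530 .062 .061 -15;  python3 look.py scene .53 .062 .06 45 s18
```

```text
t: 30.05
tcp_pos: [0.5297, 0.0615, 0.0616]
tool_rot: [0.561, 0.43, -0.561, 0.43]
force: [0.3, -0.2, 2.1]
finger_gap: 0.264
t: 30.25
tcp_pos: [0.5297, 0.0615, 0.0616]
tool_rot: [0.561, 0.43, -0.561, 0.43]
force: [0.4, -1.2, 3.6]
finger_gap: 0.267
t 30.25 tcp [0.5297 0.0615 0.0616] gap 0.0228 F [ 0.4 -1.2  3.6] q [-0.09  0.67  1.8  -0.    0.68  0.17]
tool-y heading -15.07 tilt 0.05
yaw needed -0.0012
shift now-axes [ 0.0006  0.0002 -0.0005]  after-yaw axes [ 0.0006  0.0002 -0.0005]
off 259 165 scale 7.777777777777778
```

View pics/s18.png

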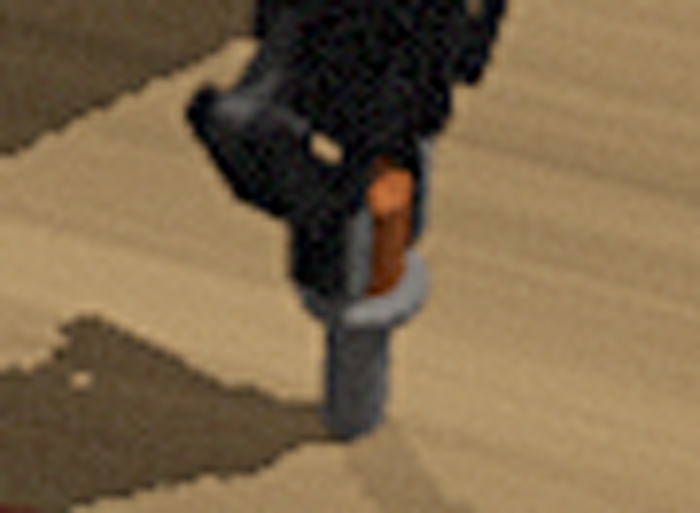

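```bash
python3 -m crank '[[0.015,-0.015,0,0,0],[0.015,-0.025,0,0,0],[0.015,-0.03,0,0,0],[0.015,-0.025,0,0,0],[0.015,-0.015,0,0,0]]';python3 -m crank '[[0.015,0,0,0,0],[0.015,0,0,0,0],[0.015,0,0,0,0]]';python3 plan.py .467 -.37 .17 -15;  python3 look.py scene .53 .062 .12 60 s19
```

```text
t: 30.8
tcp_pos: [0.5291, 0.0617, 0.1723]
tool_rot: [0.561, 0.43, -0.561, 0.43]
force: [0.4, -0.1, -2.3]
finger_gap: 0.26
t: 31.1
tcp_pos: [0.528, 0.0617, 0.1698]
tool_rot: [-0.56, -0.431, 0.562, -0.429]
force: [0.2, -0.2, -1.2]
finger_gap: 0.265
t 31.1 tcp [0.528  0.0617 0.1698] gap 0.0226 F [ 0.2 -0.2 -1.2] q [-0.09  0.49  1.73  0.    0.93  0.17]
tool-y heading -15.07 tilt 0.2
yaw needed -0.0012
shift now-axes [-1.000e-04  5.330e-02  4.327e-01]  after-yaw axes [-1.000e-04  5.280e-02  4.328e-01]
off 245 132 scale 5.833333333333333
```

View pics/s19.png

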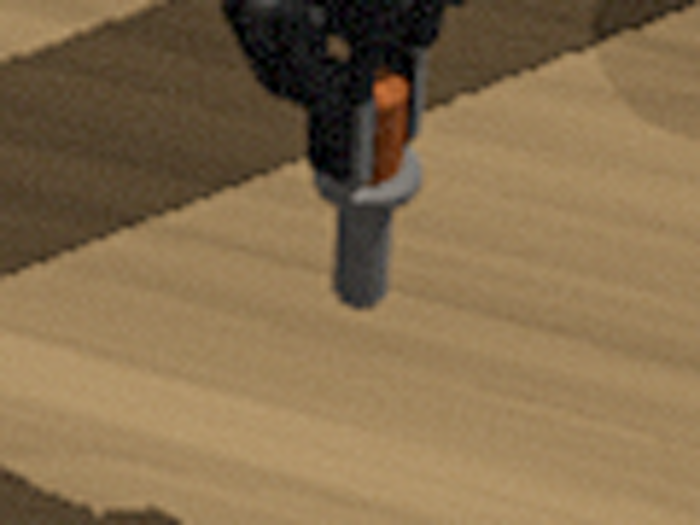

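```bash
python3 -m crank '[[0.015,0,0.002,0.015,0],[0.015,0,0.003,0.025,0],[0.015,0,0.004,0.035,0],[0.015,0,0.005,0.04,0],[0.015,0,0.005,0.04,0]]';python3 -m crank '[[0.015,0,0.005,0.04,0],[0.015,0,0.005,0.04,0],[0.015,0,0.005,0.04,0],[0.015,0,0.005,0.04,0],[0.015,0,0.005,0.04,0]]'
python3 -m crank '[[0.015,0,0.005,0.038,0],[0.015,0,0.002,0.025,0],[0.015,0,0.001,0.013,0],[0.015,0,0,0,0],[0.015,0,0,0,0]]'
python3 -m crank '[[0.015,0,0,0,0],[0.015,0,0,0,0]]'
python3 plan.py .467 -.37 .17 -15
```

```text
t: 31.65
tcp_pos: [0.5064, -0.0949, 0.1706]
tool_rot: [-0.561, -0.431, 0.561, -0.43]
force: [0.9, -0.0, -1.7]
finger_gap: 0.262
t: 32.15
tcp_pos: [0.4781, -0.2948, 0.1705]
tool_rot: [-0.561, -0.43, 0.562, -0.429]
force: [0.2, 0.3, -2.4]
finger_gap: 0.261
t: 32.65
tcp_pos: [0.4668, -0.3669, 0.1707]
tool_rot: [0.561, 0.431, -0.561, 0.429]
force: [-0.2, 1.0, -1.8]
finger_gap: 0.264
t: 32.85
tcp_pos: [0.4677, -0.3665, 0.1713]
tool_rot: [0.561, 0.431, -0.561, 0.43]
force: [-0.2, 0.5, -1.5]
finger_gap: 0.26
t 32.85 tcp [ 0.4677 -0.3665  0.1713] gap 0.0222 F [-0.2  0.5 -1.5] q [-0.85  0.56  1.57  0.    1.01 -0.59]
tool-y heading -14.96 tilt 0.06
yaw needed 0.0006
shift now-axes [0.0013 0.0002 0.0036]  after-yaw axes [0.0013 0.0002 0.0036]
```

```bash
python3 -m crank '[[0.015,0.012,0,0.002,0],[0.015,0.018,0,0.0015,0],[0.015,0.01,0,0,0],[0.015,0,0,0,0],[0.015,0,0,0,0]]'
python3 -m crank '[[0.015,0,0,0,0],[0.015,0,0,0,0],[0.015,0,0,0,0]]'
python3 plan.py .467 -.37 .13 -15;python3 look.py scene .466 -.37 .08 35 s20; python3 look.py top .466 -.37 .08 50 t20;
```

```text
t: 33.35
tcp_pos: [0.4666, -0.3712, 0.131]
tool_rot: [-0.561, -0.43, 0.561, -0.43]
force: [-0.5, 0.6, -2.0]
finger_gap: 0.264
t: 33.65
tcp_pos: [0.4668, -0.3718, 0.1319]
tool_rot: [0.561, 0.43, -0.561, 0.431]
force: [-1.1, -0.1, -2.2]
finger_gap: 0.26
t 33.65 tcp [ 0.4668 -0.3718  0.1319] gap 0.0222 F [-1.1 -0.1 -2.2] q [-0.86  0.62  1.59  0.    0.93 -0.6 ]
tool-y heading -15.07 tilt 0.07
yaw needed -0.0012
shift now-axes [ 0.0019 -0.0003 -0.0017]  after-yaw axes [ 0.0019 -0.0003 -0.0017]
off 114 105 scale 10.0
off 394 201 scale 7.0
```

View pics/s20.png

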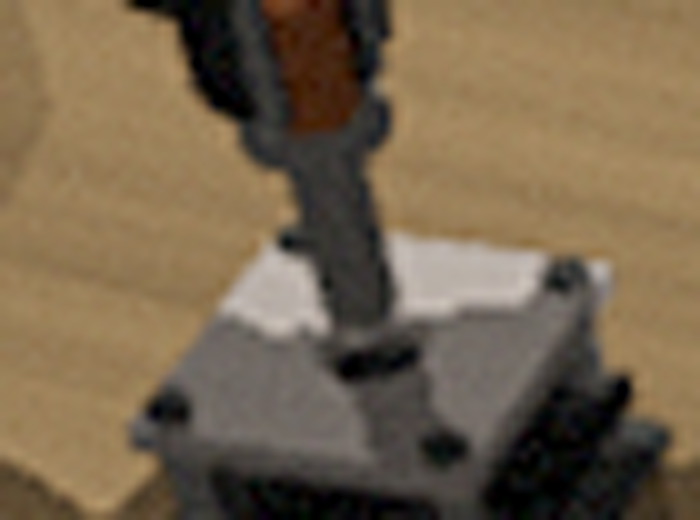

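View pics/t20.png

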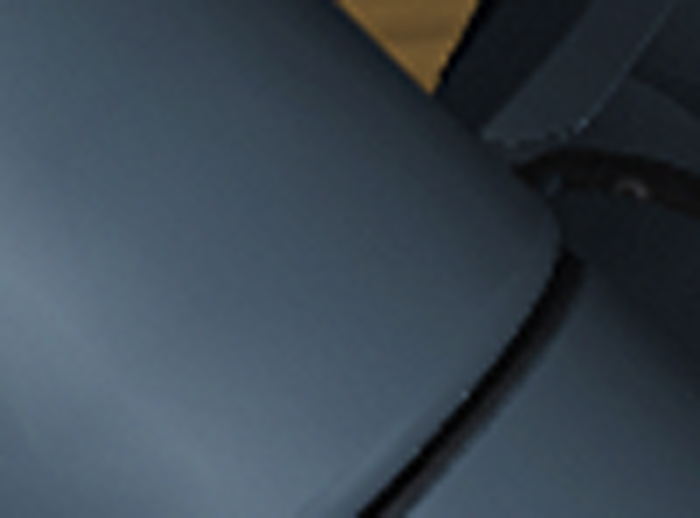

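```bash
python3 - <<'E'
from h import *
S=np.load("pics/s20.npz")
k=lambda p:np.round(((p[0]-114+.5)*10-.5,(p[1]-105+.5)*10-.5),1)
print("foot px if at tcp xy", k(proj(S,[.4668,-.3718,.0705])),k(proj(S,[.4668,-.3718,.1225])))
b=ray(S,151.7,139.1,.06); print("bore scene",b.round(4))
for z in (.06,.0705,.1225): print(z,k(proj(S,[b[0],b[1],z])))
print("foot measured", ray(S,114+(358.5)/10-.5,105+323.5/10-.5,.0705))
print("px per mm x", k(proj(S,[b[0]+.005,b[1],.0705])),"y",k(proj(S,[b[0],b[1]+.005,.0705])))
g=S["image"][105:150,114:184].max(2)
for r in (21,24,27,30,32,34,36,38): print(r,g[r,20:48])
E
```

```text
foot px if at tcp xy [363.  305.3] [315.4 128. ]
bore scene [ 0.468  -0.3682  0.06  ]
0.06 [381.5 345.5]
0.0705 [372.3 311.2]
0.1225 [325.  133.7]
foot measured [ 0.47359521 -0.36870417  0.0705    ]
px per mm x [361.  322.2] y [389.3 315.5]
21 [149 153 149 149 148 151 151 157 170 138  56  57  54  63  58  51  48  85
 140 157 150 148 150 154 153 155 155 159]
24 [150 149 152 152 155 151 169 137  29  34  42  45  57  55  55  58  54  42
 112 180 190 182 181 183 185 175 169 172]
27 [148 147 148 153 172 187 187 189 191 194 180 121  45  57  55  54  58  51
  36 144 189 189 186 187 186 185 186 187]
30 [143 147 178 191 189 186 181 183 183 185 187 170  91  46  56  52  55  52
  39 114 175 196 198 196 199 176 156 152]
32 [135 114 105 104 129 149 181 196 198 173 150 178 163  80  68  66  57  64
  76  95 101  87  90 101 105 107 111 112]
34 [112 110 110 111 112 113 106 103 107 111 110  91  69  67  80  90  77  57
  50  46  51  53  89 110 119 114 114 115]
36 [113 114 113 117 111 113 114 110 115 111 115 101  77  40  12   1  12  17
  16  10  29  52 106 125 116 118 115 117]
38 [112 110 106 112 112 112 111 110 115 114 114 113 124 116  81  63  65  70
  70  79  81  77  71 104 125 119 117 111]
```

```bash
python3 plan.py .4676 -.3694 .127 -15
```

```text
t 33.75 tcp [ 0.4667 -0.3717  0.1317] gap 0.0225 F [ 1.2  0.3 -1.6] q [-0.86  0.62  1.59 -0.    0.93 -0.6 ]
tool-y heading -15.07 tilt 0.04
yaw needed -0.0012
shift now-axes [ 0.0047  0.0003 -0.0024]  after-yaw axes [ 0.0047  0.0003 -0.0024]
```

```bash
python3 -m crank '[[0.015,0.002,0,-0.0024,0],[0.015,0.003,0,0,0],[0.015,0,0,0,0],[0.015,0,0,0,0],[0.015,0,0,0,0]]'
python3 plan.py .4676 -.3694 .117 -15;python3 look.py scene .466 -.37 .08 35 s21
```

```text
t: 34.25
tcp_pos: [0.4672, -0.3692, 0.1262]
tool_rot: [-0.561, -0.43, 0.561, -0.43]
force: [-0.8, 0.7, -2.2]
finger_gap: 0.26
t 34.25 tcp [ 0.4672 -0.3692  0.1262] gap 0.0222 F [-0.8  0.7 -2.2] q [-0.86  0.62  1.6  -0.    0.92 -0.59]
tool-y heading -15.07 tilt 0.0
yaw needed -0.0012
shift now-axes [0.0092 0.0004 0.0001]  after-yaw axes [0.0092 0.0004 0.0001]
off 114 105 scale 10.0
```

View pics/s21.png

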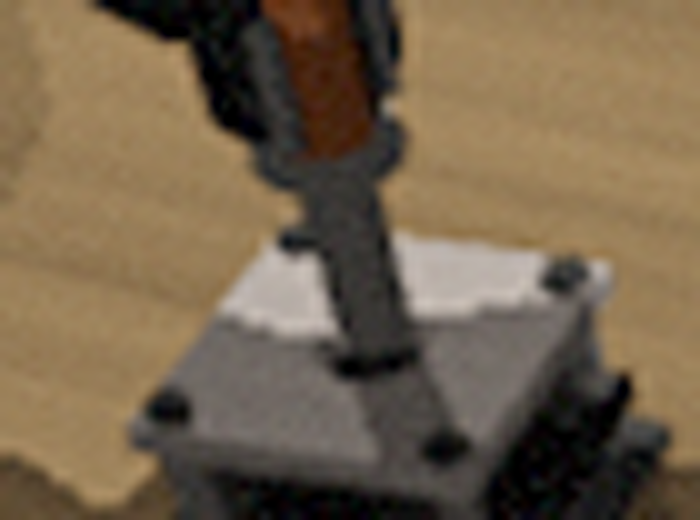

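```bash
python3 -m crank '[[0.015,0.003,0,0.0005,0],[0.015,0.003,0,0,0],[0.015,0.003,0,0,0],[0.015,0,0,0,0],[0.015,0,0,0,0]]'
python3 plan.py .4676 -.3696 .107 -15;python3 look.py scene .466 -.37 .08 35 s22
```

```text
t: 34.8
tcp_pos: [0.467, -0.3696, 0.1171]
tool_rot: [-0.561, -0.43, 0.561, -0.43]
force: [-0.3, -0.3, -1.9]
finger_gap: 0.265
t 34.8 tcp [ 0.467  -0.3696  0.1171] gap 0.0227 F [-0.3 -0.3 -1.9] q [-0.86  0.64  1.61 -0.    0.9  -0.59]
tool-y heading -15.07 tilt 0.03
yaw needed -0.0012
shift now-axes [ 0.0101  0.0006 -0.0002]  after-yaw axes [ 0.0101  0.0006 -0.0002]
off 114 105 scale 10.0
```

View pics/s22.png

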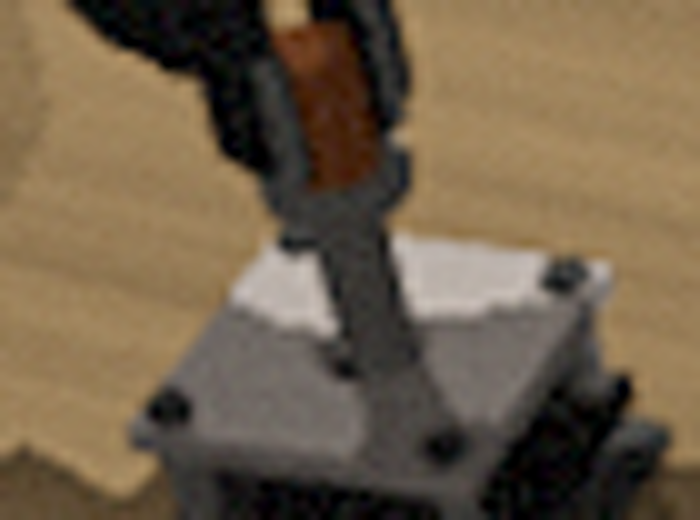

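```bash
python3 -m crank '[[0.015,0,0.001,0.001,0],[0.015,0.002,0,0,0],[0.015,0.002,0,0,0],[0.015,0,0,0,0],[0.015,0,0,0,0]]'
python3 plan.py .468 -.3705 .107 -15;python3 look.py scene .466 -.37 .08 35 s23
```

```text
t: 35.35
tcp_pos: [0.4677, -0.3708, 0.1132]
tool_rot: [-0.561, -0.43, 0.561, -0.43]
force: [0.6, 0.4, -1.4]
finger_gap: 0.264
t 35.35 tcp [ 0.4677 -0.3708  0.1132] gap 0.0225 F [ 0.6  0.4 -1.4] q [-0.86  0.64  1.6  -0.    0.89 -0.59]
tool-y heading -15.07 tilt 0.02
yaw needed -0.0012
shift now-axes [ 0.0062  0.0002 -0.0003]  after-yaw axes [ 0.0062  0.0002 -0.0003]
off 114 105 scale 10.0
```

View pics/s23.png

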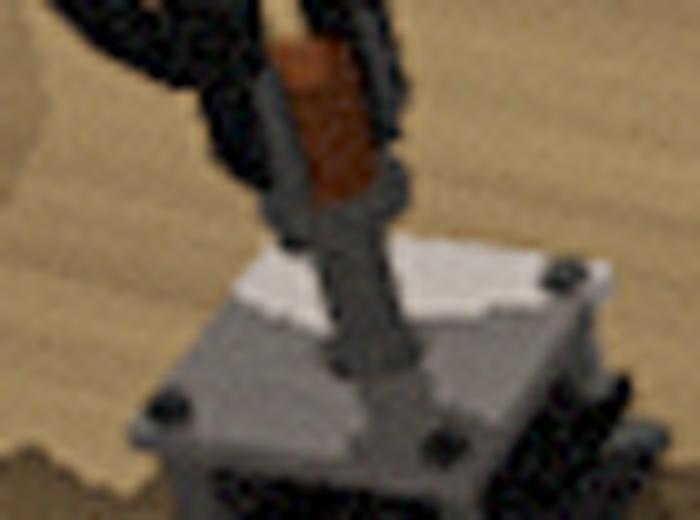

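```bash
python3 -m crank '[[0.015,0.005,0,0,0],[0.015,0.006,0,0,0],[0.015,0.005,0,0,0],[0.015,0,0,0,0],[0.015,0,0,0,0]]'
python3 plan.py .468 -.3705 .0695 -15
python3 -m crank '[[0.015,0.003,0,0,0],[0.015,0.003,0,0,0],[0.015,0.003,0,0,0],[0.015,0,0,0,0],[0.015,0,0,0,0]]'
python3 plan.py .468 -.3705 .0695 -15
```

```text
t: 35.9
tcp_pos: [0.4676, -0.3708, 0.0969]
tool_rot: [-0.561, -0.43, 0.561, -0.43]
force: [-0.6, -0.2, -2.2]
finger_gap: 0.258
t 35.9 tcp [ 0.4676 -0.3708  0.0969] gap 0.022 F [-0.6 -0.2 -2.2] q [-0.86  0.67  1.61 -0.    0.86 -0.59]
tool-y heading -15.07 tilt 0.04
yaw needed -0.0012
shift now-axes [ 0.0274  0.0003 -0.0003]  after-yaw axes [ 0.0274  0.0003 -0.0003]
t: 36.4
tcp_pos: [0.4677, -0.3709, 0.0882]
tool_rot: [-0.561, -0.43, 0.561, -0.43]
force: [-1.0, 0.0, -2.4]
finger_gap: 0.262
t 36.4 tcp [ 0.4677 -0.3709  0.0882] gap 0.0224 F [-1.   0.  -2.4] q [-0.86  0.68  1.62 -0.    0.84 -0.59]
tool-y heading -15.07 tilt 0.01
yaw needed -0.0013
shift now-axes [ 0.0187  0.0002 -0.0004]  after-yaw axes [ 0.0187  0.0002 -0.0004]
```

Foot is about at the lower plate's top now; go on in small steps.

```bash
python3 -m crank '[[0.015,0.002,0,0,0],[0.015,0.002,0,0,0],[0.015,0.002,0,0,0],[0.015,0,0,0,0]]'
python3 -m crank '[[0.015,0.003,0,0,0],[0.015,0.003,0,0,0],[0.015,0,0,0,0],[0.015,0,0,0,0]]'
python3 plan.py .468 -.3705 .0695 -15;python3 look.py scene .466 -.37 .08 35 s24
```

```text
t: 36.8
tcp_pos: [0.4676, -0.3707, 0.0819]
tool_rot: [-0.561, -0.43, 0.561, -0.43]
force: [-0.5, 1.1, -1.4]
finger_gap: 0.264
t: 37.2
tcp_pos: [0.4677, -0.3708, 0.0761]
tool_rot: [-0.561, -0.43, 0.561, -0.43]
force: [0.9, 0.6, -1.3]
finger_gap: 0.26
t 37.2 tcp [ 0.4677 -0.3708  0.0761] gap 0.0222 F [ 0.9  0.6 -1.3] q [-0.86  0.7   1.62 -0.    0.82 -0.59]
tool-y heading -15.07 tilt 0.02
yaw needed -0.0012
shift now-axes [ 0.0066  0.0002 -0.0004]  after-yaw axes [ 0.0066  0.0002 -0.0004]
off 114 105 scale 10.0
```

View pics/s24.png

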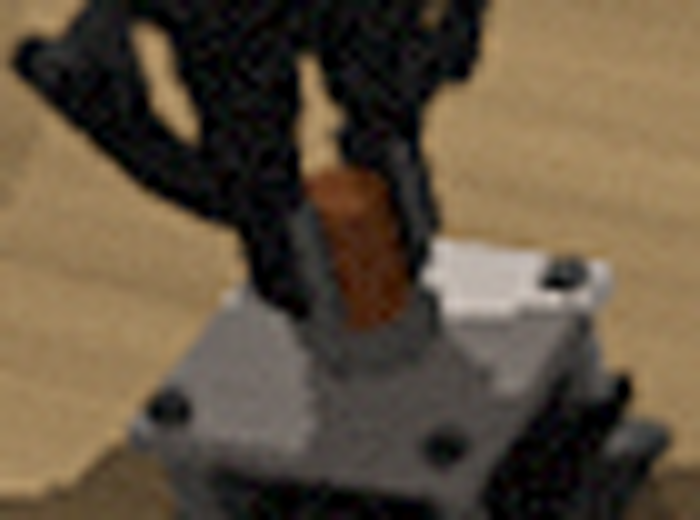

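No side force; both bores are passed. Last 6.5 mm.

```bash
python3 -m crank '[[0.015,0.002,0,0,0],[0.015,0.002,0,0,0],[0.015,0.001,0,0,0],[0.015,0,0,0,0],[0.015,0,0,0,0]]'
python3 -m crank '[[0.015,0.001,0,0,0],[0.015,0.0005,0,0,0],[0.015,0,0,0,0],[0.015,0,0,0,0]]'
python3 plan.py .468 -.3705 .0695 -15
```

```text
t: 37.75
tcp_pos: [0.4677, -0.3709, 0.0712]
tool_rot: [-0.561, -0.43, 0.561, -0.43]
force: [0.1, -0.5, -1.8]
finger_gap: 0.264
t: 38.15
tcp_pos: [0.4678, -0.3709, 0.0698]
tool_rot: [0.561, 0.43, -0.561, 0.43]
force: [0.1, -0.1, -1.7]
finger_gap: 0.264
t 38.15 tcp [ 0.4678 -0.3709  0.0698] gap 0.0225 F [ 0.1 -0.1 -1.7] q [-0.86  0.71  1.63  0.    0.81 -0.59]
tool-y heading -15.07 tilt 0.0
yaw needed -0.0012
shift now-axes [ 0.0003  0.0001 -0.0004]  after-yaw axes [ 0.0003  0.0001 -0.0004]
```

```bash
python3 -m crank '[[0.015,0.0005,0,0,0],[0.015,0.0005,0,0,0],[0.015,0,0,0,0],[0.015,0,0,0,0]]'
python3 plan.py .468 -.3705 .0695 -15
```

```text
t: 38.55
tcp_pos: [0.4678, -0.371, 0.0697]
tool_rot: [-0.561, -0.43, 0.561, -0.43]
force: [-1.6, 1.5, 4.5]
finger_gap: 0.263
t 38.55 tcp [ 0.4678 -0.371   0.0697] gap 0.0225 F [-1.6  1.5  4.5] q [-0.86  0.71  1.63 -0.    0.8  -0.59]
tool-y heading -15.06 tilt 0.02
yaw needed -0.0011
shift now-axes [ 0.0002  0.0001 -0.0005]  after-yaw axes [ 0.0002  0.0001 -0.0005]
```

```bash
python3 -m crank '[[0.03,0,0,0,0],[0.04,0,0,0,0],[0.05,0,0,0,0],[0.05,0,0,0,0],[0.05,0,0,0,0]]'
python3 -m crank '[[0.05,-0.015,0,0,0],[0.05,-0.03,0,0,0],[0.05,-0.04,0,0,0],[0.05,-0.04,0,0,0],[0.05,0,0,0,0]]'
python3 plan.py .40 -.10 .25 -15;python3 look.py scene .466 -.37 .08 35 s25
```

```text
t: 39.05
tcp_pos: [0.4678, -0.3709, 0.0687]
tool_rot: [0.561, 0.43, -0.561, 0.43]
force: [-0.2, 0.1, -0.9]
finger_gap: 0.58
t: 39.55
tcp_pos: [0.4707, -0.374, 0.2011]
tool_rot: [0.562, 0.425, -0.561, 0.435]
force: [0.8, -0.0, 1.4]
finger_gap: 0.582
t 39.55 tcp [ 0.4707 -0.374   0.2011] gap 0.0497 F [ 0.8 -0.   1.4] q [-0.86  0.53  1.54  0.    1.07 -0.59]
tool-y heading -15.05 tilt 0.81
yaw needed -0.0009
shift now-axes [-0.0525 -0.1389 -0.2458]  after-yaw axes [-0.0525 -0.1387 -0.246 ]
off 114 105 scale 10.0
```

View pics/s25.png

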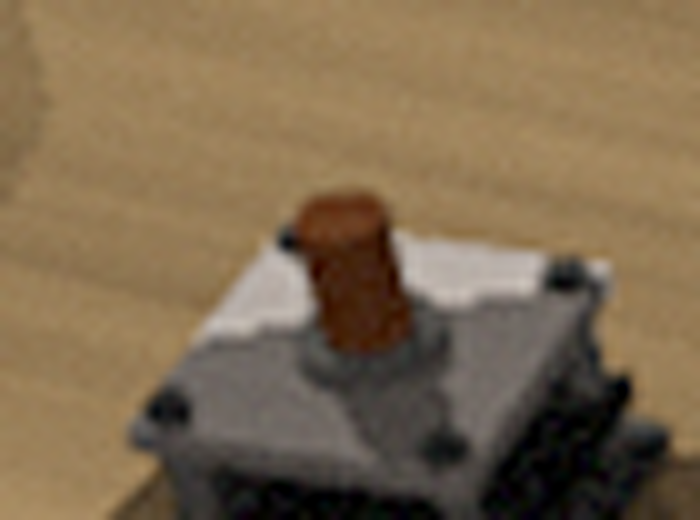

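```bash
python3 -m crank '[[0.05,-0.01,-0.015,-0.03,0],[0.05,-0.01,-0.02,-0.04,0],[0.05,-0.01,-0.02,-0.04,0],[0.05,-0.01,-0.02,-0.04,0],[0.05,0,-0.02,-0.04,0]]'
python3 -m crank '[[0.05,0,-0.01,-0.03,0],[0.05,0,0,-0.015,0],[0.05,0,0,0,0],[0.05,0,0,0,0],[0.05,0,0,0,0]]'
python3 - <<'E'
from station import snapshot, manip
import cv2,numpy as np
for n in("top","scene"):
    s=snapshot(n); np.savez(f"pics/{n}F.npz",**s); cv2.imwrite(f"pics/{n}F.png",cv2.resize(s["image"],None,fx=1.42,fy=1.42,interpolation=cv2.INTER_CUBIC))
E
python3 plan.py .4 -.1 .25
```

```text
t: 40.1
tcp_pos: [0.4248, -0.1611, 0.2342]
tool_rot: [0.562, 0.43, -0.561, 0.43]
force: [0.5, -0.2, 0.3]
finger_gap: 0.588
t: 40.6
tcp_pos: [0.4276, -0.1176, 0.2336]
tool_rot: [-0.561, -0.43, 0.562, -0.43]
force: [-0.1, -0.8, -0.7]
finger_gap: 0.584
t 40.7 tcp [ 0.4275 -0.1177  0.2336] gap 0.05 F [ 0.1  0.3 -0.7] q [-0.52  0.28  1.87 -0.    1.   -0.26]
tool-y heading -15.15 tilt 0.02
shift now-axes [-0.0164 -0.0312 -0.0099]  after-yaw axes [-0.0164 -0.0312 -0.0099]
```

View pics/topF.png

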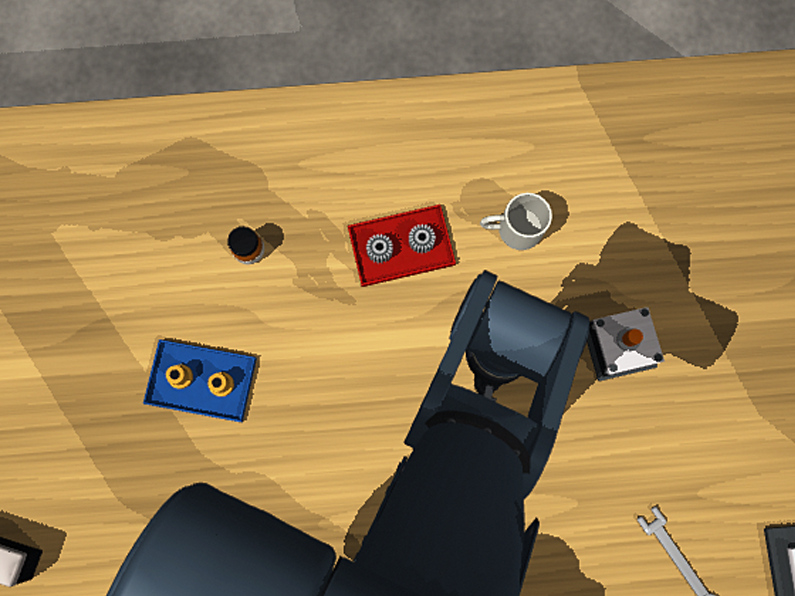

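View pics/sceneF.png

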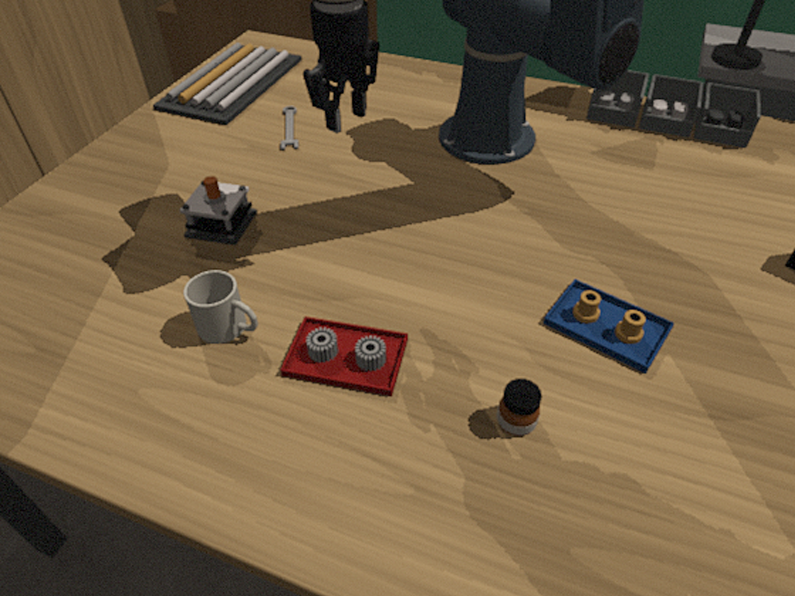

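```bash
python3 - <<'E'
from h import *
from station import manip
T=np.load("pics/topF.npz");P=cloud(T);im=T["image"].astype(int)
def blob(c,r,zlo,zhi):
    m=(np.hypot(P[...,0]-c[0],P[...,1]-c[1])<r)&(P[...,2]>zlo)&(P[...,2]<zhi); w=P[m]; return m.sum(),np.median(w,0).round(4),((w.max(0)+w.min(0))/2).round(4)
print("arbor top",blob((.468,-.37),.02,.085,.12)); print("flange",blob((.468,-.37),.022,.062,.072)); print("plate",blob((.468,-.37),.045,.055,.0625))
for n,c,z in[("g1",(.66,.012),.032),("g2",(.672,-.06),.032),("b1",(.472,.355),.042),("b2",(.454,.287),.042)]: print(n,blob(c,.025,z-.006,z+.006))
m=(im[...,2]>2*im[...,1])&(im[...,2]>2*im[...,0])
for nm,tc in[("blue",(.463,.321)),("red",(.668,-.022))]:
    near=np.hypot(P[...,0]-tc[0],P[...,1]-tc[1])<.13
    k=0 if nm=="blue" else 2; o=2-k
    m=near&(im[...,k]>1.4*im[...,1])&(im[...,k]>1.5*im[...,o])&(P[...,2]<.02); 
    nn,l,st,ce=cv2.connectedComponentsWithStats(m.astype(np.uint8)); i=1+st[1:,4].argmax()
    h=cv2.convexHull(np.argwhere(l==i)[:,::-1].astype(np.float32))[:,0]
    print(nm,cv2.minAreaRect(np.array([ray(T,*q,.014)[:2] for q in h],np.float32)))
A=np.load("pics/top0.npz")["image"]; d=cv2.absdiff(A,T["image"]).max(2)
print("jar diff",(d[155:190,158:186]>60).sum(),"mug",(d[135:178,340:392]>60).sum())
print(manip.sense()["qd"].round(3))
E
```

```text
arbor top (np.int64(111), array([ 0.4676, -0.3684,  0.0992]), array([ 0.4682, -0.37  ,  0.0962]))
flange (np.int64(117), array([ 0.4616, -0.362 ,  0.0657]), array([ 0.4674, -0.3693,  0.0669]))
plate (np.int64(824), array([ 0.4663, -0.3668,  0.0597]), array([ 0.4679, -0.3702,  0.0588]))
g1 (np.int64(240), array([0.6584, 0.0118, 0.0318]), array([0.6591, 0.0115, 0.032 ]))
g2 (np.int64(241), array([ 0.6707, -0.0599,  0.032 ]), array([ 0.6712, -0.0605,  0.032 ]))
b1 (np.int64(134), array([0.471 , 0.3534, 0.0423]), array([0.4718, 0.3537, 0.0421]))
b2 (np.int64(136), array([0.4532, 0.2868, 0.0418]), array([0.4532, 0.2869, 0.0417]))
blue ((0.4619046449661255, 0.32083144783973694), (0.1658356487751007, 0.10748042911291122), 75.07788848876953)
red ((0.6645809412002563, -0.02538498491048813), (0.11171553283929825, 0.16447089612483978), 9.002973556518555)
jar diff 0 mug 0
[ 0.    -0.001  0.001  0.003  0.001  0.001]
```

All heights match (gears 0.032, bushes 0.042, flange top 0.066), and the arbor is on the stand's centre. Handing in.

```bash
python3 -c "
from station import manip
print(manip.sign_off())"
```

```text
the job is handed in; nothing more can be done
None
```

I placed both steel gears in the red tray and both brass bushes in the blue tray, side by side. I lowered the arbor through both bores until its flange met the upper plate, let go of everything and handed in at about 41 s. The sign-off reported no verdict.

My last checks came from the final top and scene pictures:
- **Gears and bushes:** the tops sit at 32 mm (gears) and 42 mm (bushes), which is what flat on the tray floor gives. All four are within about 36 mm (long way) and 3 mm (short way) of their tray's middle.
- **Arbor:** the flange top is at 66 mm and the grip top at 99 mm (66 and 100 expected). It is within about 1 mm of the upper plate's centre.
- **Jar and mug:** neither shows any change against the first top picture.

- **Camera disagreement:** the two cameras differed by 2–4 mm on the stand's position. I corrected the arbor sideways about 1.5 mm by eye while its foot was just inside the upper bore; it met no side force on the way down.
- **Arbor tilt:** I judged tilt only from the pictures and the heights.
- **First gear:** it may have been let go about 1 mm above the tray floor, as the force showed no firm contact.

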